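Set and lock the iris of the inspection light

TASK

On the grey inspection light, push the upright post of the iris lever around its arc until the pointer lies at the one long mark of the scale; then push the post of the short lock lever gently round until that lever meets its little stop peg, with the pointer still on the mark. Only push, with the outside of the fingers: do not pinch or grip the posts, and leave the things lying around where they are.

Things in the scene. Friction and masses are not known exactly. Their poses are not given: they have to be found in the camera images.
- light_base: Grey box-shaped inspection light fixed to the bench, 262 mm (x, from -155 to +107) by 200 mm (y) by 30 mm high, with a round white window (60 mm) in its top. Its origin lies on the iris axis at bench height, z up; the iris lever sweeps over the +x half, the lock lever stands at the -x end. Position and yaw vary.
- iris_axis (a point): Point on the vertical axis of the iris ring, 44 mm above the bench (the ring's top). The ring is of dark steel, 88 mm across outside; it does not lift off. Axes as light_base.
- iris (a joint): Angle of the iris ring about its axis, rad, positive counter-clockwise from above; at 0 its lever points along light_base's +x. Free to turn from -1.2 to 1.2. It starts between -1.15 and -0.85, always clockwise of the long mark by at least 0.35. It is stiff (about 2 N at the post), has no spring and stays where it is left.
- iris_post (a point): Centre of the top of the upright round post on the iris lever, 52 mm from the iris axis, 99 mm above the bench. The post is 10 mm thick, with a 13 mm black cap over its top 14 mm; it rises 55 mm above the ring.
- pointer_tip (a point): End of the lever's pointer, a 3 mm wide steel finger in line with the post, 63 mm from the iris axis, 39 mm above the bench, just inside the scale marks.
- long_mark (a point): Inner end of the long mark, 63 mm from the iris axis: the one mark 21 mm long and 4 mm wide among short ones (9 x 2 mm, 10 degrees apart) on the round aluminium scale plate (172 mm across, top 33 mm above the bench). Its x axis points radially outward. The plate is fixed at a different angle each time, the mark -0.5 to +0.75 rad from light_base's +x.
- lock (a joint): Angle of the short lock lever about its own pivot, rad, positive counter-clockwise from above; at 0 it points along light_base's +y. Range 0 to 1.2: at 1.2 it is against its stop peg (locked). It starts between 0 and 0.25. Stiff (about 1.5 N at the post), no spring, stays where it is left. The stop is rigid; locking does not turn or brake the ring.
- lock_pivot (a point): Point on the vertical pivot axis of the lock lever, 105 mm towards -x of the iris axis (light_base frame), 44 mm above the bench.
- lock_post (a point): Centre of the top of the lock lever's upright round post, 40 mm from the lock pivot, 88 mm above the bench. The post is 10 mm thick, with a 13 mm black cap over its top 12 mm; it rises 45 mm above the lever.
- stop_peg (a point): Top of the stop peg of the lock lever: a steel peg 9 mm thick on the box top, 24 mm from the lock pivot, 44 mm above the bench. It stands beyond the lever on its counter-clockwise side.
- loupe: Loose black loupe, 36 mm across, 34 mm high, standing on the light's top near the lock lever; origin at the centre of its underside. Leave it.
- solder_spool: Loose aluminium spool, 54 mm across, 46 mm high, on the bench beside the light; origin at the centre of its underside. Leave it.
- multimeter: Loose yellow multimeter lying flat, 150 x 75 x 36 mm; origin at the centre of its underside. Leave it.
- flux_bottle: Loose white bottle, 34 mm across, 75 mm high, standing; origin at the centre of its underside. Leave it.
- circuit_board: Loose green circuit board, 90 x 60 x 20 mm; origin at the centre of its underside. Leave it.
- screwdriver: Loose screwdriver, 170 mm long, lying on the bench; origin on its underside. Leave it.

How it is judged:
By the outcome, as a careful person would: the job done as asked, in the order asked, and still so for the second after the job is handed in, with the robot touching nothing.
It also fails if it takes over 54 s, if anything falls off the work surface, if the arm or the gripper's body presses on something with over 40 N, if the wrist force passes 120 N, or if a joint passes its speed limit or range.

ROBOT

A 7-joint arm with a two-finger parallel gripper is mounted at the origin on the work surface. World frame = base frame: x ahead of the robot, y to its left, z up, the work surface at z = 0. Lengths are in m, angles in rad, forces in N, time in s.
With the tool pointing down it reaches from about 0.4 to 0.75 m from the base axis. Payload 19.5 kg.
Tool frame: the origin (TCP) lies midway between the tips of the shut fingers; the grasp point (between the pads) lies 19 mm behind it; z points along the fingers, y is the line along which they close (so a half turn about z gives the same grasp; the last joint's range is limited). The gripper opens to 85 mm and grips with 20 to 120 N. Pads are 22 mm wide; open, the fingers measure 114 mm over their backs; the gripper's body (76 mm by 85 mm) begins 54 mm behind the grasp point. The pads swing forward as they close: fully open they stand 13 mm farther back than shut.
Start: joints at [-1.239, 0.707, -0.028, 1.485, 0.022, 0.951, -0.075], TCP at [0.21, 0.535, 0.194] pointing down, gripper open.
Joint ranges: [-2.71, 2.71], [-0.32, 2.16], [-1.57, 1.52], [0, 2.45], [-1.46, 4.6], [0, 2.02], [-2.83, 2.83]. Speed limits (rad/s): [1.89, 1.89, 2.57, 2.57, 3.01, 3.01, 3.01].

INTERFACE

Orientations are given as [roll, pitch, yaw] about the fixed x, y, z axes, in that order (R = Rz(yaw) Ry(pitch) Rx(roll)).
In Python, from rig import monitor, vision, bot gives the robot as it stands. The module is installed in compiled form; this text tells all that it offers.
- The arm moves only by the tool send_rows, never from a script. Its argument "series" is a list of rows, each an object of numbers: "tx", "ty", "tz": the shift along the world's x, y, z each as a share of 0.04 m, from -1 to 1; "rx", "ry", "rz": the turn, a rotation vector about the world's x, y, z each as a share of 5 degrees, from -1 to 1. A call has 1 to 12 rows; each row shifts and turns the commanded pose from where the row before left it; what a row does not reach is not made up. A row lasts 1/12 s, in which the tool goes at most 41.7 mm and 7.16 degrees, less where a joint would pass 70% of its speed; a pose out of reach is approached as far as the arm can. A call with a number of a shift or a turn outside -1 to 1 is refused whole. A call with a gripper value outside its range is refused whole. "claw" is the gripper's target within -1 to 1 (fully open at 1, half-way at 0, shut at -1), set as the call begins (left out, the last holds). The fingers move at their own pace and stop on an object; "force" is the grip in N (left out, the last holds). Time passes only in rows, so rows that do not move let the fingers close. It gives the time, the measured TCP pose, the force, the opening and the grip force at its end, in the units of the state.
- monitor.observe(): the state, without advancing time (a new reading comes with each control period).
- vision.read_camera(name): name is "side" or "top"; returns a dict with "frame" (384x512x3 uint8, red, green, blue), "vertical_fov" (degrees; the focal length in pixels is half the picture's height over the tangent of half this angle, whatever the lens; pixels are square), "cx", "cy" (the principal point, pixels), "k1" (the pictures are not rectified: a ray, as slopes to the right and down, at radius r is drawn at 1 + k1 r^2 times it, then the intrinsics apply), "pose" (4x4, takes a point from camera to world coordinates). Camera axes: x right, y down, z forward; pixel columns grow to the right and rows downward; lengths in m; the calibration is good to about 2 mm. A picture is of the moment at which its call begins. There is no depth.
- bot.job_done(): hands the job in; it is judged then, once.
Trained networks look in a picture, given as the dict that the camera call returned (one of the last four; its "shot" number tells which), for a name from the list of things; names that differ only in an ending like _2 or _b are one class to them, and where a whole thing is asked for, a point or a joint stands for the part that bears it (a point fixed in the world has none). Each returns a list of dicts, best first, with "p" (0 to 1); they miss things now and then, are a little off and sometimes report something else, mostly with a low value. They report only what shows in the picture. A call takes as long as a camera call.
- vision.search_frame(query, picture): "centre" ([x, y, z] in m, in the coordinates of the camera as it stood for that picture, good to about 4 mm: the middle of the surface that is visible of it).
- vision.pinpoint(query, picture): "centre" ([x, y, z] in m, in the coordinates of the camera as it stood for that picture, good to about 4 mm: a listed point, or the origin of a listed thing).
The state is a dict: "time_s": time; "q": joint angles; "dq": joint speeds; "effort": joint torques, N m; "position": TCP position; "tool_rot": TCP orientation; "contact_force": force on the tool from outside, world axes, zero at the start; "ft_torque": the same for the moment, N m; "gripper_width": finger opening in m; "gripper_force": force on a finger pad.
Only numpy, scipy, OpenCV 4.12 (cv2) and the standard library are available. Lean on these libraries where they do the work, as an engineer would, in place of code of your own. Each camera call takes 0.05 s, during which the arm holds its last target. There are 200 camera calls.

## Working session

There is one attempt and no reset: what is moved stays moved. The work goes in short steps, Python scripts to look and compute and a tool call to move; the robot and the scene stay as the last step left them, time stands still between calls to the robot, and variables do not carry over. Pictures are saved under pics/ and viewed, at most 10 in all, crops included, and the job is handed in when it is done.

Besides the shell and the picture viewer there is one more tool, called in YAML: its name, and indented under it one key for each argument. send_rows: Moves the arm, as the interface text tells. Its arguments: {"type":"object","properties":{"series":{"type":"array","items":{"type":"object","properties":{"tx":{"type":"number"},"ty":{"type":"number"},"tz":{"type":"number"},"rx":{"type":"number"},"ry":{"type":"number"},"rz":{"type":"number"}}}},"claw":{"type":"number"},"force":{"type":"number"}},"required":["series"]}

```bash
mkdir -p pics
cat > h.py <<'E'
import numpy as np, cv2
from rig import monitor, vision, bot
def K(c):
    f=c["frame"].shape[0]/2/np.tan(np.radians(c["vertical_fov"])/2)
    return f
def w(c,p): 
    T=np.array(c["pose"]); return T[:3,:3]@np.array(p)+T[:3,3]
def proj(c,P):
    T=np.array(c["pose"]); q=T[:3,:3].T@(np.array(P)-T[:3,3]); s=q[:2]/q[2]
    s=s*(1+c["k1"]*(s@s)); return s*K(c)+[c["cx"],c["cy"]]
def ray(c,uv,z):
    d=(np.array(uv,float)-[c["cx"],c["cy"]])/K(c); s=d.copy()
    for _ in range(20): s=d/(1+c["k1"]*(s@s))
    T=np.array(c["pose"]); v=T[:3,:3]@np.array([s[0],s[1],1]); o=T[:3,3]
    return o+v*(z-o[2])/v[2]
def save(c,n,crop=None,k=1):
    f=c["frame"][:,:,::-1]
    if crop: f=f[crop[1]:crop[3],crop[0]:crop[2]]
    cv2.imwrite(f"pics/{n}.png",cv2.resize(f,None,fx=k,fy=k,interpolation=cv2.INTER_CUBIC))
E
cat > a.py <<'E'
from h import *
np.set_printoptions(precision=4,suppress=True)
for n in ("top","side"):
    c=vision.read_camera(n); save(c,n+"1",k=1.5)
    print(n,np.array(c["pose"])[:3].round(3).tolist(),c["vertical_fov"],c["k1"])
    for q in ("light_base","iris_axis","iris_post","pointer_tip","long_mark","lock_pivot","lock_post","stop_peg","loupe","solder_spool","multimeter","flux_bottle"):
        for r in vision.pinpoint(q,c)[:2]:
            p=w(c,r["centre"]); print(q,round(r["p"],2),p,proj(c,p).round(0))
s=monitor.observe(); print(s["time_s"],s["position"],s["tool_rot"],s["gripper_width"])
E
python3 a.py
```

```text
top [[0.009, -0.988, 0.156, 0.538], [-1.0, -0.012, -0.018, 0.037], [0.02, -0.156, -0.988, 0.724]] 56.147797621159825 -0.11318862385791265
light_base 0.94 [ 0.5862 -0.073   0.001 ] [308. 228.]
light_base 0.49 [ 0.4637 -0.0956  0.0451] [324. 292.]
iris_axis 0.63 [ 0.5897 -0.0726  0.043 ] [311. 224.]
iris_axis 0.29 [ 0.5903 -0.0774  0.0001] [310. 226.]
iris_post 0.79 [ 0.6212 -0.1138  0.0996] [339. 204.]
iris_post 0.44 [ 0.4901 -0.0935  0.0466] [322. 278.]
pointer_tip 0.84 [ 0.6269 -0.1268  0.0358] [337. 206.]
pointer_tip 0.49 [ 0.4736 -0.0559  0.088 ] [306. 289.]
long_mark 0.71 [ 0.6525 -0.0572  0.0297] [301. 193.]
long_mark 0.45 [ 0.7089 -0.2326  0.0001] [382. 170.]
lock_pivot 0.97 [ 0.492  -0.0912  0.0483] [321. 277.]
lock_post 0.67 [ 0.4745 -0.0566  0.0866] [306. 288.]
stop_peg 0.73 [ 0.4655 -0.0972  0.044 ] [324. 291.]
loupe 0.7 [ 0.5009 -0.152   0.0308] [351. 271.]
solder_spool 0.74 [0.5832 0.0836 0.0007] [230. 228.]
solder_spool 0.73 [ 0.6235 -0.1292  0.0383] [339. 207.]
multimeter 0.86 [ 0.5459 -0.2736  0.0002] [404. 248.]
multimeter 0.41 [ 0.6259 -0.1135  0.0999] [338. 202.]
fl
[... 413 characters left out ...]
 0.82 [ 0.6272 -0.1225  0.036 ] [297. 238.]
pointer_tip 0.31 [ 0.5866 -0.0725  0.0012] [269. 242.]
long_mark 0.9 [ 0.6495 -0.0598  0.0348] [285. 216.]
lock_pivot 0.56 [ 0.4868 -0.0903  0.0419] [240. 263.]
lock_pivot 0.5 [ 0.5906 -0.0729  0.0028] [270. 241.]
lock_post 0.66 [ 0.4769 -0.0505  0.0866] [224. 242.]
stop_peg 0.68 [ 0.4636 -0.0935  0.0447] [232. 269.]
loupe 0.56 [ 0.5012 -0.1467  0.0315] [262. 279.]
solder_spool 0.76 [ 0.5856  0.0832 -0.001 ] [228. 202.]
multimeter 0.74 [ 0.5484 -0.2681  0.0001] [316. 313.]
flux_bottle 0.68 [ 0.5906 -0.0733  0.0399] [271. 232.]
flux_bottle 0.63 [0.4747 0.0929 0.001 ] [190. 223.]
1.3 [0.21   0.5353 0.1938] [-3.1415  0.      2.7678] 0.0852077999853998
```

Run:
```python
import cv2
a=cv2.imread("pics/top1.png");b=cv2.imread("pics/side1.png")
cv2.imwrite("pics/c1.png",cv2.resize(a[225:495,270:660],None,fx=2,fy=2,interpolation=cv2.INTER_CUBIC))
```

```text
(no output)
```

View pics/top1.png

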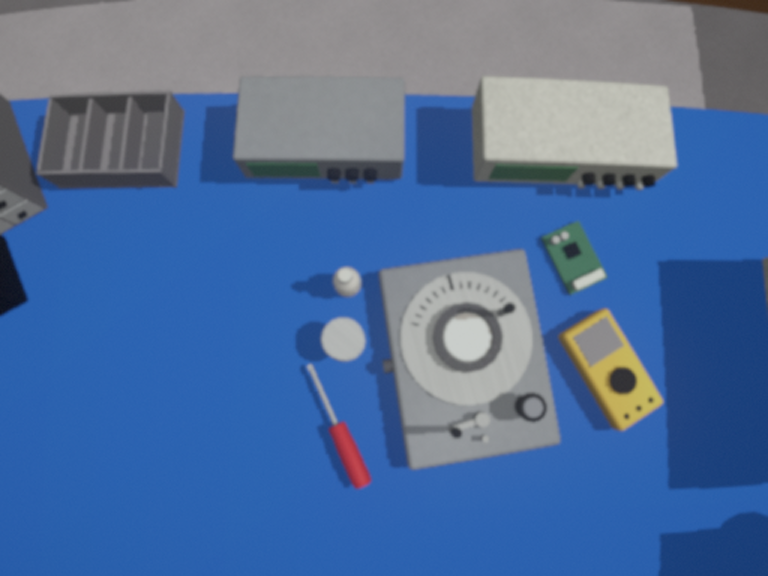

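View pics/c1.png

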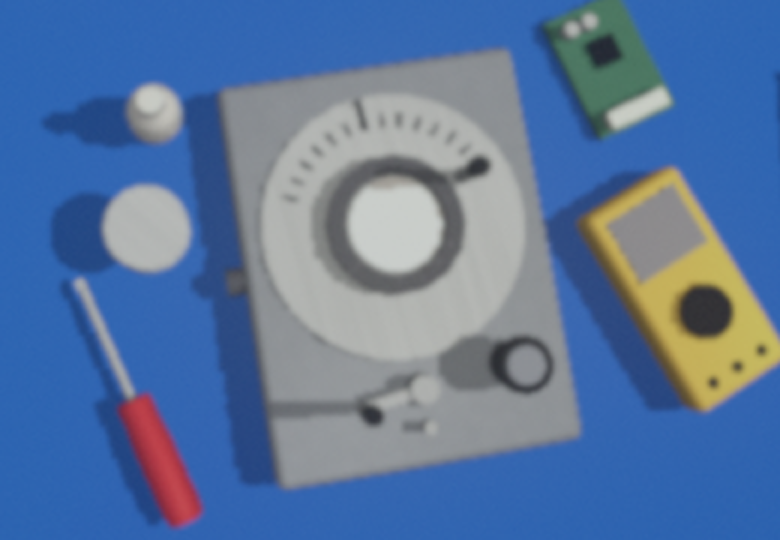

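The top view (top1, 1.5x scale) shows the iris axis near (467,337), the post cap at (508,309) and the long mark at (450,283). The lock post is near (456,432) and its pivot near (482,419), with the loupe at (531,407). The area around both posts is clear. Next I'll measure the mark and plate precisely and check the frame.

```bash
cat > m.py <<'E'
from h import *
def polar(c,ax,z,rs,ths):
    g=cv2.cvtColor(c["frame"],cv2.COLOR_RGB2GRAY).astype(np.float32)
    uv=np.array([[proj(c,[ax[0]+r*np.cos(t),ax[1]+r*np.sin(t),z]) for t in ths] for r in rs]).astype(np.float32)
    return cv2.remap(g,uv[...,0],uv[...,1],cv2.INTER_CUBIC)
def mark(c,ax,near=None):
    rs=np.linspace(.074,.083,10); ths=np.radians(np.arange(-60,70,.25)+10)
    P=polar(c,ax,.033,rs,ths).mean(0); P=np.median(P)-P
    i=int(np.argmax(P if near is None else np.where(abs(ths-near)<.15,P,-9))); s=slice(max(i-18,0),i+19); W=np.clip(P[s]-.2*P[i],0,None)
    return (W*ths[s]).sum()/W.sum(),P[i]
E
cat > b.py <<'E'
from m import *
np.set_printoptions(precision=4,suppress=True)
ax0=np.array([.5900,-.0724])
for n in ("top","side"):
    c=vision.read_camera(n)
    # plate edge: radial gradient at r~86
    from scipy.optimize import least_squares
    ths=np.radians(np.arange(0,360,4)); rs=np.linspace(.076,.098,45)
    ax=ax0.copy()
    for _ in range(4):
        P=cv2.GaussianBlur(polar(c,ax,.033,rs,ths),(1,5),0); G=np.diff(P,axis=0)
        k=G.argmin(0); r=(rs[k]+rs[k+1])/2; ok=(G.min(0)<-3)&(abs(r-np.median(r))<.004)
        A=np.c_[np.cos(ths),np.sin(ths),np.ones_like(ths)][ok]; s=np.linalg.lstsq(A,r[ok],rcond=None)[0]; ax=ax+s[:2]
    print(n,"plate centre",ax,"R",s[2],ok.sum(),"mark angle",mark(c,ax), "with ax0",mark(c,ax0))
    if n=="top": ct=c
    # box yaw? use post cap darkest near z=.099
print(monitor.observe()["time_s"])
E
python3 b.py
```

```text
top plate centre [ 0.5904 -0.075 ] R 0.08572057250866358 80 mark angle (np.float64(0.2881703624873981), np.float32(63.379547)) with ax0 (np.float64(0.2549148468378377), np.float32(62.594353))
side plate centre [ 0.5907 -0.0744] R 0.0858899762687435 79 mark angle (np.float64(0.2971160417636145), np.float32(211.3963)) with ax0 (np.float64(0.27011716449479906), np.float32(211.82117))
1.4
```

send_rows:
  series:
    - {"tx": 0.56,"ty": -1}
    - {"tx": 0.56,"ty": -1}
    - {"tx": 0.56,"ty": -1}
    - {"tx": 0.56,"ty": -1}
    - {"tx": 0.56,"ty": -1}
    - {"tx": 0.56,"ty": -1}
    - {"tx": 0.56,"ty": -1}
    - {"tx": 0.56,"ty": -1}
  claw: -1

```text
invalid input
```

send_rows:
  series:
    - {"tx": 0.56,"ty": -1.0,"tz": 0,"rx": 0,"ry": 0,"rz": 0}
    - {"tx": 0.56,"ty": -1.0,"tz": 0,"rx": 0,"ry": 0,"rz": 0}
    - {"tx": 0.56,"ty": -1.0,"tz": 0,"rx": 0,"ry": 0,"rz": 0}
    - {"tx": 0.56,"ty": -1.0,"tz": 0,"rx": 0,"ry": 0,"rz": 0}
    - {"tx": 0.56,"ty": -1.0,"tz": 0,"rx": 0,"ry": 0,"rz": 0}
    - {"tx": 0.56,"ty": -1.0,"tz": 0,"rx": 0,"ry": 0,"rz": 0}
    - {"tx": 0.56,"ty": -1.0,"tz": 0,"rx": 0,"ry": 0,"rz": 0}
    - {"tx": 0.56,"ty": -1.0,"tz": 0,"rx": 0,"ry": 0,"rz": 0}
  claw: -1
  force: 20

```text
time_s: 2.07
position: [0.3734, 0.2426, 0.1939]
tool_rot: [3.141, 0.0, 2.768]
contact_force: [1.4, 0.9, 0.7]
gripper_width: -0.0
gripper_force: 0.0
```

send_rows:
  series:
    - {"tx": 0.56,"ty": -0.93,"tz": 0,"rx": 0,"ry": 0,"rz": 0}
    - {"tx": 0.56,"ty": -0.93,"tz": 0,"rx": 0,"ry": 0,"rz": 0}
    - {"tx": 0.56,"ty": -0.93,"tz": 0,"rx": 0,"ry": 0,"rz": 0}
    - {"tx": 0.56,"ty": -0.93,"tz": 0,"rx": 0,"ry": 0,"rz": 0}
    - {"tx": 0.56,"ty": -0.93,"tz": 0,"rx": 0,"ry": 0,"rz": 0}
    - {"tx": 0.56,"ty": -0.93,"tz": 0,"rx": 0,"ry": 0,"rz": 0}
    - {"tx": 0.56,"ty": -0.93,"tz": 0,"rx": 0,"ry": 0,"rz": 0}
    - {"tx": 0.56,"ty": -0.93,"tz": 0,"rx": 0,"ry": 0,"rz": 0}
    - {"tx": 0.56,"ty": -0.93,"tz": 0,"rx": 0,"ry": 0,"rz": 0}
    - {"tx": 0.5,"ty": -0.9,"tz": 0,"rx": 0,"ry": 0,"rz": 0}
    - {"tx": 0,"ty": 0,"tz": 0,"rx": 0,"ry": 0,"rz": 0}
    - {"tx": 0,"ty": 0,"tz": 0,"rx": 0,"ry": 0,"rz": 0}
  claw: -1
  force: 20

```text
time_s: 3.07
position: [0.5864, -0.1148, 0.1931]
tool_rot: [-3.141, -0.0, 2.765]
contact_force: [0.6, 1.4, -0.6]
gripper_width: -0.0002
gripper_force: 0.0
```

send_rows:
  series:
    - {"tx": 0.52,"ty": -0.9,"tz": 0,"rx": 0,"ry": 0,"rz": 0}
    - {"tx": 0,"ty": 0,"tz": -0.65,"rx": 0,"ry": 0,"rz": 0}
    - {"tx": 0,"ty": 0,"tz": -0.65,"rx": 0,"ry": 0,"rz": 0}
    - {"tx": 0,"ty": 0,"tz": -0.65,"rx": 0,"ry": 0,"rz": 0}
    - {"tx": 0,"ty": 0,"tz": -0.65,"rx": 0,"ry": 0,"rz": 0}
    - {"tx": 0,"ty": 0,"tz": -0.6,"rx": 0,"ry": 0,"rz": 0}
    - {"tx": 0,"ty": 0,"tz": 0,"rx": 0,"ry": 0,"rz": 0}
    - {"tx": 0,"ty": 0,"tz": 0,"rx": 0,"ry": 0,"rz": 0}
    - {"tx": 0,"ty": 0,"tz": 0,"rx": 0,"ry": 0,"rz": 0}
  claw: -1
  force: 20

```text
time_s: 3.82
position: [0.6077, -0.1484, 0.0674]
tool_rot: [3.141, 0.002, 2.768]
contact_force: [0.3, -0.7, -0.6]
gripper_width: -0.0004
gripper_force: 0.0
```

Run:
```python
from m import *
np.set_printoptions(precision=4,suppress=True)
for n in ("top","side"):
    c=vision.read_camera(n)
    for q in ("iris_post","pointer_tip","lock_post","lock_pivot","stop_peg"):
        for r in vision.pinpoint(q,c)[:1]:
            p=w(c,r["centre"]); print(q,round(r["p"],2),p,proj(c,p).round(0), np.arctan2(p[1]+.0747,p[0]-.5905))
    if n=="side": save(c,"side2",(180,150,380,300),4)
print(monitor.observe()["position"])
```

```text
iris_post 0.91 [ 0.6223 -0.1177  0.0981] [341. 204.] -0.9335631073763111
pointer_tip 0.91 [ 0.6255 -0.1276  0.0377] [338. 206.] -0.9860281014133202
lock_post 0.53 [ 0.4744 -0.0548  0.0866] [305. 288.] 2.9715915602627914
lock_pivot 0.9 [ 0.4895 -0.0921  0.0469] [322. 278.] -2.9707455563420235
stop_peg 0.71 [ 0.4647 -0.0961  0.044 ] [324. 291.] -2.973021468900757
iris_post 0.61 [ 0.6189 -0.1164  0.0984] [295. 223.] -0.9723506582609673
pointer_tip 0.8 [ 0.6268 -0.1274  0.0372] [298. 240.] -0.9675890106993471
lock_post 0.55 [ 0.4752 -0.0505  0.0855] [223. 243.] 2.934574800117727
lock_pivot 0.67 [ 0.4908 -0.0881  0.0393] [241. 262.] -3.007711235436192
stop_peg 0.89 [ 0.4625 -0.0928  0.0472] [232. 269.] -3.0014278966784746
[ 0.6071 -0.1488  0.0658]
```

View pics/side2.png

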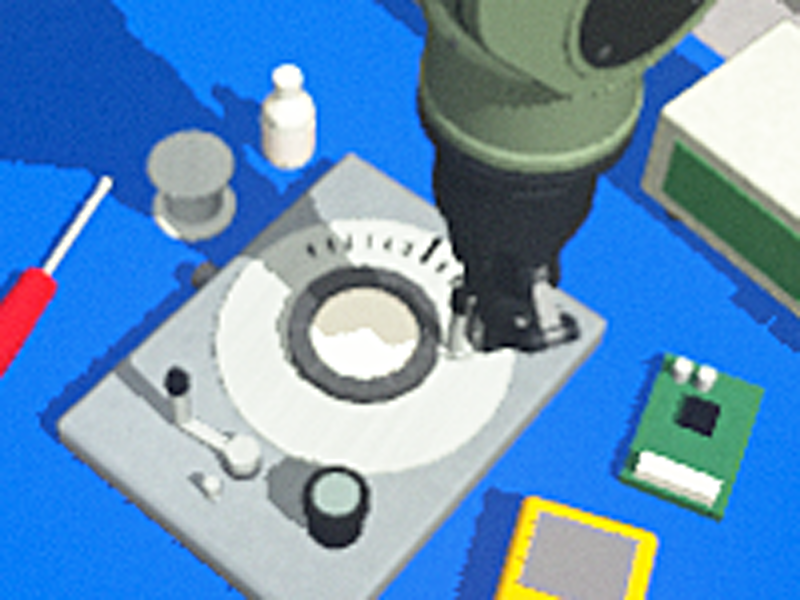

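The crop shows the shut fingers (about (520,330)) just clockwise of the iris post (460,300), with nothing else nearby. I'll start pushing along the arc.

send_rows:
  series:
    - {"tx": 0.14,"ty": 0.3,"tz": 0,"rx": 0,"ry": 0,"rz": 0}
    - {"tx": 0.125,"ty": 0.11,"tz": 0,"rx": 0,"ry": 0,"rz": 0}
    - {"tx": 0.125,"ty": 0.11,"tz": 0,"rx": 0,"ry": 0,"rz": 0}
    - {"tx": 0.09,"ty": 0.14,"tz": 0,"rx": 0,"ry": 0,"rz": 0}
    - {"tx": 0.09,"ty": 0.14,"tz": 0,"rx": 0,"ry": 0,"rz": 0}
    - {"tx": 0.05,"ty": 0.15,"tz": 0,"rx": 0,"ry": 0,"rz": 0}
    - {"tx": 0.05,"ty": 0.15,"tz": 0,"rx": 0,"ry": 0,"rz": 0}
    - {"tx": 0.01,"ty": 0.16,"tz": 0,"rx": 0,"ry": 0,"rz": 0}
    - {"tx": 0.01,"ty": 0.16,"tz": 0,"rx": 0,"ry": 0,"rz": 0}
    - {"tx": 0,"ty": 0,"tz": 0,"rx": 0,"ry": 0,"rz": 0}
    - {"tx": 0,"ty": 0,"tz": 0,"rx": 0,"ry": 0,"rz": 0}
  claw: -1
  force: 20

```text
time_s: 5.33
position: [0.6346, -0.0918, 0.0658]
tool_rot: [-3.141, -0.0, 2.768]
contact_force: [0.3, -0.4, -0.1]
gripper_width: -0.0001
gripper_force: 0.0
```

```bash
cat > c.py <<'E'
from m import *
import sys
np.set_printoptions(precision=4,suppress=True)
for n in ("top","side"):
    c=vision.read_camera(n)
    for q in ("iris_post","pointer_tip"):
        for r in vision.pinpoint(q,c)[:2]:
            p=w(c,r["centre"]); print(n,q,round(r["p"],2),p,proj(c,p).round(0), np.arctan2(p[1]+.0747,p[0]-.5905))
    save(c,n+sys.argv[1],(256,150,376,240) if n=="top" else (230,170,350,260),5)
s=monitor.observe();print(s["position"],s["contact_force"],s["time_s"])
E
python3 c.py 3
python3 - <<'E'
import cv2,numpy as np
a,b=[cv2.imread(f"pics/{n}3.png") for n in("top","side")]
cv2.imwrite("pics/m3.png",cv2.resize(np.hstack([a,b]),(800,300)))
E
```

```text
top iris_post 0.87 [ 0.6223 -0.1175  0.1005] [341. 204.] -0.9320101055676125
top pointer_tip 0.63 [ 0.6247 -0.1289  0.0366] [339. 207.] -1.008145395983663
side pointer_tip 0.65 [ 0.6292 -0.1233  0.0385] [298. 238.] -0.898143501584282
[ 0.6346 -0.0923  0.0658] [-0.8142 -0.9354  0.7908] 5.6333
```

View pics/m3.png

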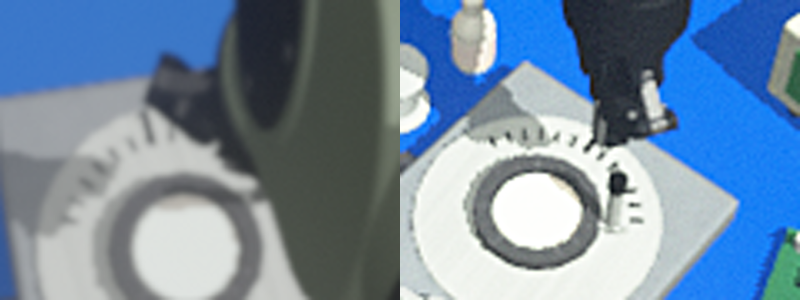

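The post didn't move. In the side view (right half) it is still at (617,200) and the fingers are past it near (615,135). I'll check where the fingers really are against the projected TCP and view a larger crop.

Run:
```python
from m import *
np.set_printoptions(precision=4,suppress=True)
s=monitor.observe(); p=np.array(s["position"]); print(s["tool_rot"],s["gripper_width"],s["q"])
c=vision.read_camera("side")
ty=np.array([.365,.931,0]); tx=np.array([-.931,.365,0])
f=c["frame"].copy()
def dot(P,col):
    u=proj(c,P); print(u.round(1)); return u,col
pts=[dot(p,(255,0,0)),dot(p+[0,0,.073],(255,128,0)),dot(p+ty*.0145,(0,255,0)),dot(p-ty*.0145,(0,255,0)),dot(p+tx*.011,(255,0,255)),dot(p-tx*.011,(255,0,255)),dot([.6203,-.1173,.099],(0,255,255)),dot([.6203,-.1173,.044],(0,255,255))]
x0,y0=230,150; g=cv2.resize(f[y0:y0+105,x0:x0+140],None,fx=5.7,fy=5.7,interpolation=cv2.INTER_CUBIC)[:,:,::-1].copy()
for u,col in pts: cv2.circle(g,tuple(((u-[x0,y0]+.5)*5.7).astype(int).tolist()),4,col[::-1],-1)
cv2.imwrite("pics/s4.png",g)
```

```text
[-3.1414  0.      2.7674] -1.878066298724353e-05 [ 0.1485  0.9647 -0.1219  1.3528  0.1358  0.8322  1.1837]
[291.2 220.9]
[293.6 201.5]
[288.8 215.9]
[293.6 226. ]
[286.6 222.2]
[295.7 219.6]
[295.3 223.1]
[293.4 236.7]
```

View pics/s4.png

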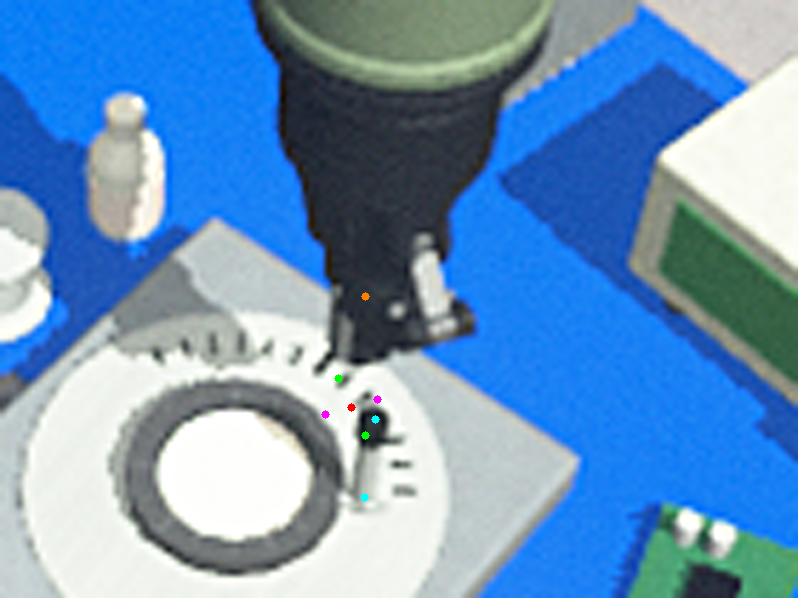

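Run:
```python
from m import *
np.set_printoptions(precision=1,suppress=True)
s=monitor.observe(); p=np.array(s["position"])
ty=np.array([.365,.931,0]); tx=np.array([-.931,.365,0]); out=[]
for n,(x0,y0) in (("side",(235,160)),("top",(270,140))):
    c=vision.read_camera(n); print(n,"old start TCP proj",proj(c,[.6071,-.1488,.0658]),"now",proj(c,p))
    ref=cv2.imread(f"pics/{n}1.png"); ref=cv2.resize(ref,(512,384),interpolation=cv2.INTER_AREA)
    f=c["frame"][:,:,::-1]; d=cv2.absdiff(ref,f).max(2)>35
    g=cv2.resize(f[y0:y0+90,x0:x0+90],None,fx=4.4,fy=4.4,interpolation=cv2.INTER_CUBIC)
    m=cv2.resize(d[y0:y0+90,x0:x0+90].astype(np.uint8),(g.shape[1],g.shape[0]),interpolation=cv2.INTER_NEAREST)
    cs,_=cv2.findContours(m,cv2.RETR_LIST,cv2.CHAIN_APPROX_NONE); cv2.drawContours(g,cs,-1,(255,0,255),1)
    for dz in (0,.03):
        q=np.array([(proj(c,p+a*tx*.011+b*ty*.0145+[0,0,dz])-[x0,y0]+.5)*4.4 for a,b in((1,1),(1,-1),(-1,-1),(-1,1))]).astype(int)
        cv2.polylines(g,[q],True,(0,255,0) if dz==0 else (0,255,255),1)
    out.append(g)
cv2.imwrite("pics/m5.png",np.hstack(out))
```

```text
side old start TCP proj [299.7 244.2] now [291.1 220.9]
top old start TCP proj [353.  214.5] now [322.8 199.5]
```

View pics/m5.png

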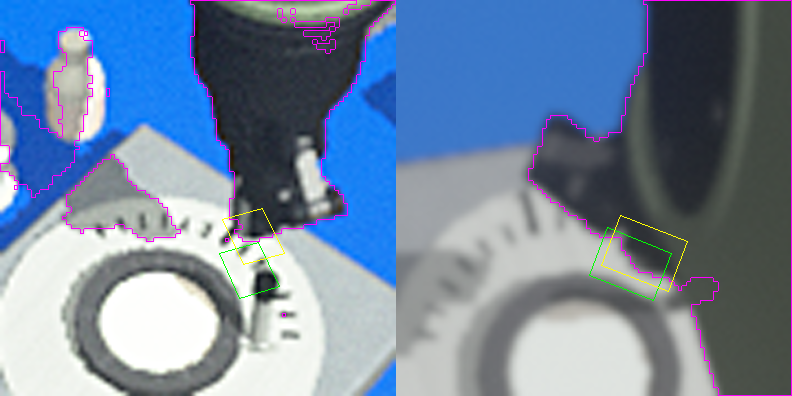

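The picture shows the gripper's outline sitting well off the projected TCP box, and the fingers themselves can't be made out. I'll raise the tool clear and look at it against the background.

send_rows:
  series:
    - {"tx": 0,"ty": 0,"tz": 0.6,"rx": 0,"ry": 0,"rz": 0}
    - {"tx": 0,"ty": 0,"tz": 0.8,"rx": 0,"ry": 0,"rz": 0}
    - {"tx": 0,"ty": -0.5,"tz": 0.8,"rx": 0,"ry": 0,"rz": 0}
    - {"tx": 0,"ty": -0.8,"tz": 0.8,"rx": 0,"ry": 0,"rz": 0}
    - {"tx": 0,"ty": -0.8,"tz": 0,"rx": 0,"ry": 0,"rz": 0}
    - {"tx": 0,"ty": 0,"tz": 0,"rx": 0,"ry": 0,"rz": 0}
    - {"tx": 0,"ty": 0,"tz": 0,"rx": 0,"ry": 0,"rz": 0}
  claw: -1
  force: 20

```text
time_s: 6.37
position: [0.6343, -0.1754, 0.1834]
tool_rot: [-3.141, 0.0, 2.765]
contact_force: [1.0, 0.7, -0.5]
gripper_width: 0.0003
gripper_force: 0.0
```

Run:
```python
from m import *
np.set_printoptions(precision=3,suppress=True)
s=monitor.observe(); p=np.array(s["position"]); print(p,s["q"],s["gripper_width"],s["time_s"])
out=[]
for n in ("side","top"):
    c=vision.read_camera(n); u=proj(c,p); v=proj(c,p+[0,0,.073]); print(n,u,v)
    for q in ("iris_post","pointer_tip"): print(q,[(round(r["p"],2),w(c,r["centre"])) for r in vision.pinpoint(q,c)[:1]])
    f=c["frame"][:,:,::-1]; x0,y0=np.clip((u-[50,60]).astype(int),0,[412,284])
    g=cv2.resize(f[y0:y0+100,x0:x0+100],None,fx=4,fy=4,interpolation=cv2.INTER_CUBIC)
    for a,col in ((u,(0,0,255)),(v,(0,200,255))): cv2.circle(g,tuple(((a-[x0,y0]+.5)*4).astype(int).tolist()),3,col,-1)
    print(x0,y0); out.append(g)
cv2.imwrite("pics/m6.png",np.hstack(out))
```

```text
[ 0.634 -0.175  0.183] [ 0.279  0.86  -0.144  1.147  0.121  1.142  1.329] 0.0002832871350239446 6.3667
side [324.678 213.898] [330.207 190.341]
iris_post [(0.65, array([ 0.618, -0.113,  0.097]))]
pointer_tip [(0.75, array([ 0.628, -0.123,  0.039]))]
274 153
top [389.602 189.489] [409.267 180.376]
iris_post [(0.93, array([ 0.622, -0.117,  0.099]))]
pointer_tip [(0.76, array([ 0.629, -0.128,  0.039]))]
339 129
```

View pics/m6.png

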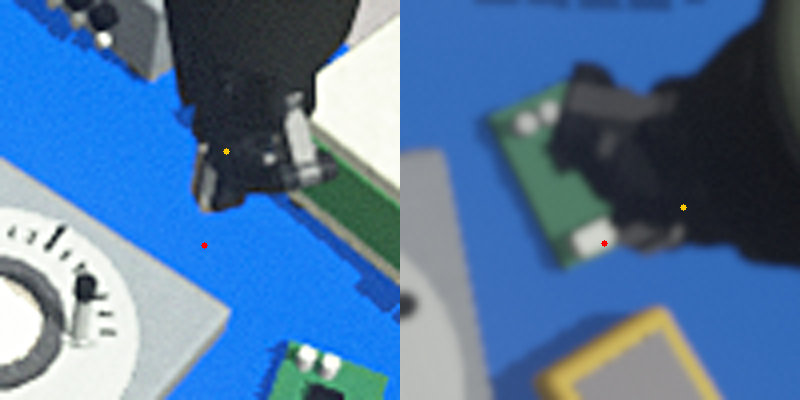

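The picture shows the hand well off the TCP projected from the state (red). Its two grey knuckles are at side (305,140) and (205,175), and at top (620,95) and (650,235). I'll triangulate them.

```bash
cat > tri.py <<'E'
from m import *
def tri(cs,cu,ct,tu):
    # closest point of the two rays
    A=[];b=[]
    L=[]
    for c,u in((cs,cu),(ct,tu)):
        o=np.array(c["pose"])[:3,3]; d=ray(c,u,0)-o; d/=np.linalg.norm(d); M=np.eye(3)-np.outer(d,d); A.append(M); b.append(M@o)
    P=np.linalg.lstsq(np.vstack(A),np.hstack(b),rcond=None)[0]
    return P,(proj(cs,P)-cu).round(1),(proj(ct,P)-tu).round(1)
E
python3 - <<'E'
from tri import *
np.set_printoptions(precision=4,suppress=True)
cs,ct=vision.read_camera("side"),vision.read_camera("top")
p=np.array(monitor.observe()["position"]); print(p)
S=lambda x,y:np.array([274+x/4-.5,153+y/4-.5]); T=lambda x,y:np.array([339+(x-400)/4-.5,129+y/4-.5])
for nm,s,t in(("A",S(305,140),T(620,95)),("B",S(205,175),T(650,235)),("tip",S(228,205),T(575,160)),("body",S(262,30),T(700,170))):
    P,e,f=tri(cs,s,ct,t); print(nm,P,P-p,e,f)
E
```

```text
[ 0.6347 -0.173   0.1832]
A [ 0.6903 -0.175   0.2164] [ 0.0555 -0.0021  0.0332] [-2.8  1.2] [ 2.  -3.3]
B [ 0.6281 -0.1705  0.2392] [-0.0066  0.0024  0.056 ] [-0.2  0.1] [ 0.1 -0.2]
tip [ 0.6661 -0.165   0.1797] [ 0.0314  0.008  -0.0035] [ 1.2 -0.5] [-0.8  1.5]
body [ 0.6434 -0.1625  0.3132] [0.0087 0.0105 0.13  ] [-5.8  2.3] [ 4.8 -7.3]
```

Run:
```python
from m import *
for n in("side","top"): np.save(n+"_shut.npy",vision.read_camera(n)["frame"])
```

send_rows:
  series:
    - {"tx": 0,"ty": 0,"tz": 0,"rx": 0,"ry": 0,"rz": 0}
    - {"tx": 0,"ty": 0,"tz": 0,"rx": 0,"ry": 0,"rz": 0}
    - {"tx": 0,"ty": 0,"tz": 0,"rx": 0,"ry": 0,"rz": 0}
    - {"tx": 0,"ty": 0,"tz": 0,"rx": 0,"ry": 0,"rz": 0}
    - {"tx": 0,"ty": 0,"tz": 0,"rx": 0,"ry": 0,"rz": 0}
    - {"tx": 0,"ty": 0,"tz": 0,"rx": 0,"ry": 0,"rz": 0}
    - {"tx": 0,"ty": 0,"tz": 0,"rx": 0,"ry": 0,"rz": 0}
    - {"tx": 0,"ty": 0,"tz": 0,"rx": 0,"ry": 0,"rz": 0}
  claw: 1
  force: 20

```text
time_s: 7.53
position: [0.6347, -0.1735, 0.1833]
tool_rot: [-3.142, 0.0, 2.768]
contact_force: [-0.1, -0.4, 0.1]
gripper_width: 0.085
gripper_force: 0.0
```

Run:
```python
from m import *
np.set_printoptions(precision=3,suppress=True)
s=monitor.observe(); p=np.array(s["position"]); print(p,s["tool_rot"],s["gripper_width"],s["time_s"])
ty=np.array([.365,.931,0]); rows=[]
for n in ("side","top"):
    c=vision.read_camera(n); a=np.load(n+"_shut.npy"); u=proj(c,p); x0,y0=np.clip((u-[40,65]).astype(int),0,[412,284])
    r=[]
    for f in (a,c["frame"]):
        g=cv2.resize(f[y0:y0+84,x0:x0+112,::-1],None,fx=3.5,fy=3.5,interpolation=cv2.INTER_CUBIC)
        for P,col in ((p,(0,0,255)),(p+ty*.0425+[0,0,.013],(0,255,0)),(p-ty*.0425+[0,0,.013],(255,255,0))): cv2.circle(g,tuple(((proj(c,P)-[x0,y0]+.5)*3.5).astype(int).tolist()),3,col,-1)
        g=cv2.convertScaleAbs(g,alpha=1.5,beta=30)
        r.append(g)
    print(n,x0,y0,u); rows.append(np.hstack(r))
cv2.imwrite("pics/m7.png",np.vstack(rows))
```

```text
[ 0.635 -0.173  0.183] [-3.142  0.     2.768] 0.08503366581944251 7.5333
side 284 148 [324.102 213.222]
top 348 124 [388.411 189.253]
```

View pics/m7.png

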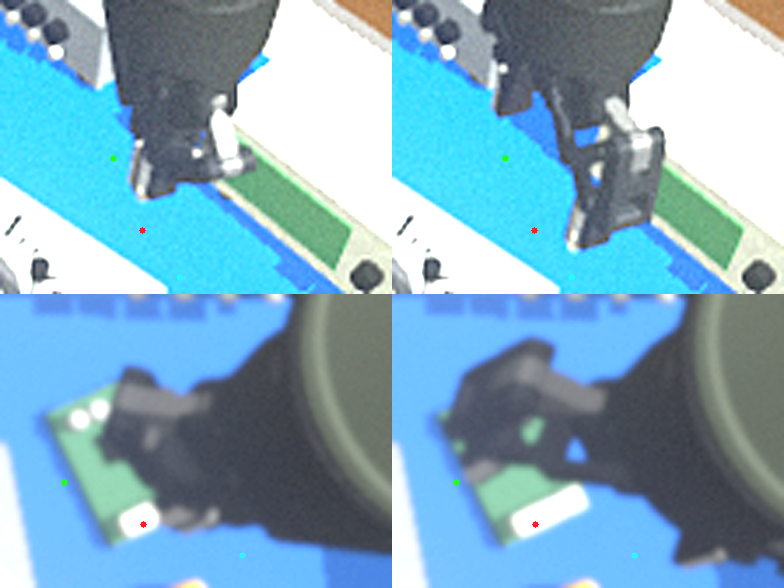

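Run:
```python
from tri import *
np.set_printoptions(precision=3,suppress=True)
cs,ct=vision.read_camera("side"),vision.read_camera("top")
p=np.array(monitor.observe()["position"])
S=lambda x,y:np.array([284+(x-392)/3.5-.5,148+y/3.5-.5]); T=lambda x,y:np.array([348+(x-392)/3.5-.5,124+(y-294)/3.5-.5])
for nm,s,t in(("big tip L",S(573,245),T(475,472)),("big tip R",S(650,220),T(455,400)),("big top",S(615,105),T(595,400)),("small tip",S(515,112),T(690,560)),("small-far alt",S(515,112),T(470,470))):
    P,e,f=tri(cs,s,ct,t); print(nm,P,P-p,e,f)
print(monitor.observe()["q"])
```

```text
big tip L [ 0.676 -0.17   0.124] [ 0.041  0.003 -0.06 ] [-2.4  0.8] [ 1.6 -2.7]
big tip R [ 0.729 -0.176  0.102] [ 0.095 -0.002 -0.082] [-7.4  2.5] [ 5.2 -7.8]
big top [ 0.675 -0.174  0.258] [ 0.04  -0.001  0.074] [-2.1  0.9] [ 1.6 -2.6]
small tip [ 0.597 -0.175  0.316] [-0.037 -0.002  0.132] [ 1.3 -0.5] [-1.   1.6]
small-far alt [ 0.651 -0.13   0.231] [0.016 0.043 0.048] [-1.6  0.6] [ 1.2 -1.9]
[ 0.277  0.86  -0.145  1.147  0.121  1.142  1.328]
```

The consistent explanation is that the fingers are where expected laterally, but the real fingertips sit about 35 mm above the reported TCP. That is also why the tool passed over the post. I'll shut the gripper, go back behind the post and descend further, watching the force.

send_rows:
  series:
    - {"tx": -0.69,"ty": 0.61,"tz": 0,"rx": 0,"ry": 0,"rz": 0}
    - {"tx": 0,"ty": 0,"tz": 0,"rx": 0,"ry": 0,"rz": 0}
    - {"tx": 0,"ty": 0,"tz": 0,"rx": 0,"ry": 0,"rz": 0}
    - {"tx": 0,"ty": 0,"tz": 0,"rx": 0,"ry": 0,"rz": 0}
    - {"tx": 0,"ty": 0,"tz": 0,"rx": 0,"ry": 0,"rz": 0}
    - {"tx": 0,"ty": 0,"tz": -0.75,"rx": 0,"ry": 0,"rz": 0}
    - {"tx": 0,"ty": 0,"tz": -0.75,"rx": 0,"ry": 0,"rz": 0}
    - {"tx": 0,"ty": 0,"tz": -0.75,"rx": 0,"ry": 0,"rz": 0}
    - {"tx": 0,"ty": 0,"tz": -0.7,"rx": 0,"ry": 0,"rz": 0}
    - {"tx": 0,"ty": 0,"tz": 0,"rx": 0,"ry": 0,"rz": 0}
    - {"tx": 0,"ty": 0,"tz": 0,"rx": 0,"ry": 0,"rz": 0}
  claw: -1
  force: 20

```text
time_s: 8.65
position: [0.6071, -0.1494, 0.065]
tool_rot: [-3.141, -0.001, 2.767]
contact_force: [0.6, -0.4, 0.6]
gripper_width: 0.0002
gripper_force: 0.0
```

send_rows:
  series:
    - {"tx": 0,"ty": 0,"tz": -0.2,"rx": 0,"ry": 0,"rz": 0}
    - {"tx": 0,"ty": 0,"tz": -0.2,"rx": 0,"ry": 0,"rz": 0}
    - {"tx": 0,"ty": 0,"tz": -0.2,"rx": 0,"ry": 0,"rz": 0}
    - {"tx": 0,"ty": 0,"tz": 0,"rx": 0,"ry": 0,"rz": 0}
    - {"tx": 0,"ty": 0,"tz": 0,"rx": 0,"ry": 0,"rz": 0}
  claw: -1
  force: 20

```text
time_s: 9.07
position: [0.6071, -0.1491, 0.0412]
tool_rot: [-3.141, -0.0, 2.768]
contact_force: [-1.0, 0.3, 0.7]
gripper_width: 0.0
gripper_force: 0.0
```

Run:
```python
from m import *
np.set_printoptions(precision=3,suppress=True)
s=monitor.observe(); p=np.array(s["position"]); print(p,s["contact_force"],s["gripper_width"],s["time_s"])
ty=np.array([.365,.931,0]); tx=np.array([-.931,.365,0]); rows=[]
for n,(x0,y0) in (("side",(250,170)),("top",(300,160))):
    c=vision.read_camera(n)
    print([(q,round(r["p"],2),w(c,r["centre"])) for q in("iris_post","pointer_tip") for r in vision.pinpoint(q,c)[:1]])
    g=cv2.resize(c["frame"][y0:y0+90,x0:x0+80,::-1],None,fx=5,fy=5,interpolation=cv2.INTER_CUBIC)
    for dz,col in((0,(0,0,255)),(.035,(0,255,0))):
        q=np.array([(proj(c,p+a*tx*.011+b*ty*.0145+[0,0,dz])-[x0,y0]+.5)*5 for a,b in((1,1),(1,-1),(-1,-1),(-1,1))]).astype(int); cv2.polylines(g,[q],True,col,1)
    rows.append(cv2.convertScaleAbs(g,alpha=1.3,beta=20))
cv2.imwrite("pics/m8.png",np.hstack(rows))
```

```text
[ 0.607 -0.149  0.041] [-0.961  0.279  0.654] 1.6439884138027747e-05 9.0667
[('iris_post', 0.94, array([ 0.621, -0.115,  0.101])), ('pointer_tip', 0.91, array([ 0.628, -0.124,  0.036]))]
[('iris_post', 0.93, array([ 0.624, -0.115,  0.103])), ('pointer_tip', 0.72, array([ 0.625, -0.124,  0.037]))]
```

View pics/m8.png

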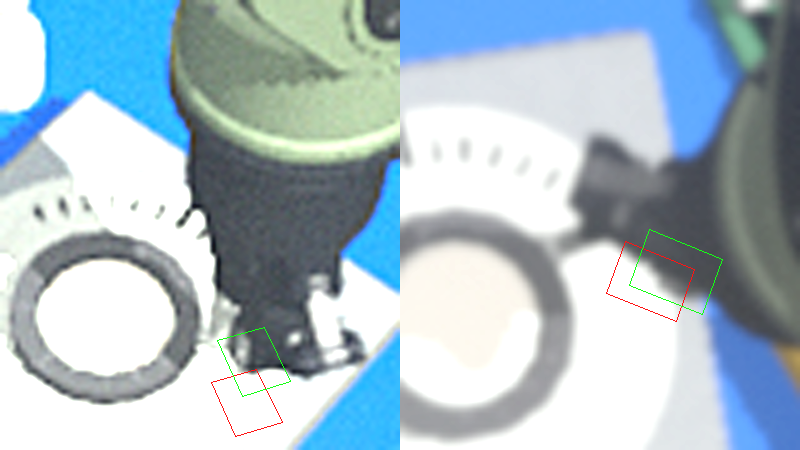

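Run:
```python
from tri import *
np.set_printoptions(precision=4,suppress=True)
cs,ct=vision.read_camera("side"),vision.read_camera("top")
p=np.array([.6347,-.173,.1832]); R=np.array([[-.931,.365,0],[.365,.931,0],[0,0,-1]])  # rows tool x,y,z
S=lambda x,y:np.array([274+x/4-.5,153+y/4-.5]); T=lambda x,y:np.array([339+(x-400)/4-.5,129+y/4-.5])
S2=lambda x,y:np.array([284+(x-392)/3.5-.5,148+y/3.5-.5]); T2=lambda x,y:np.array([348+(x-392)/3.5-.5,124+(y-294)/3.5-.5])
for nm,s,t in(("near bar shut",S(300,130),T(650,235)),("far bar shut",S(205,175),T(620,95)),("near bar open",S2(625,125),T2(700,552)),("far bar open",S2(503,70),T2(570,385)),("far tip open",S2(515,112),T2(470,470)),("near tip open",S2(610,238),T2(685,562))):
    P,e,f=tri(cs,s,ct,t); print(nm,P-p,"tool:",R@(P-p),e,f)
```

```text
near bar shut [ 0.01   -0.0063  0.0723] tool: [-0.0116 -0.0022 -0.0723] [-12.8   4.1] [ 10.3 -14.1]
far bar shut [0.0327 0.0105 0.03  ] tool: [-0.0266  0.0217 -0.03  ] [ 9.1 -4.5] [-5.9 11.9]
near bar open [-0.0148 -0.0279  0.1181] tool: [ 0.0036 -0.0314 -0.1181] [-10.7   3.8] [  8.8 -12.1]
far bar open [0.0161 0.0337 0.1043] tool: [-0.0027  0.0373 -0.1043] [ 9.1 -4.7] [-6.6 13. ]
far tip open [0.0163 0.0427 0.0481] tool: [ 0.0005  0.0457 -0.0481] [-1.6  0.6] [ 1.2 -1.9]
near tip open [-0.0169 -0.0478  0.0544] tool: [-0.0017 -0.0507 -0.0544] [-4.8  1.7] [ 3.5 -5.2]
```

The picture agrees with a height offset of about 35–50 mm. The fingers sit just behind the post, but the tips are still high. I'll go 16 mm lower and make a first short push, then check force and post.

send_rows:
  series:
    - {"tx": -0.1,"ty": 0.04,"tz": -0.2,"rx": 0,"ry": 0,"rz": 0}
    - {"tx": 0,"ty": 0,"tz": -0.2,"rx": 0,"ry": 0,"rz": 0}
    - {"tx": 0,"ty": 0,"tz": 0,"rx": 0,"ry": 0,"rz": 0}
    - {"tx": 0.045,"ty": 0.115,"tz": 0,"rx": 0,"ry": 0,"rz": 0}
    - {"tx": 0.045,"ty": 0.115,"tz": 0,"rx": 0,"ry": 0,"rz": 0}
    - {"tx": 0.045,"ty": 0.115,"tz": 0,"rx": 0,"ry": 0,"rz": 0}
    - {"tx": 0.045,"ty": 0.115,"tz": 0,"rx": 0,"ry": 0,"rz": 0}
  claw: -1
  force: 20

```text
time_s: 10.05
position: [0.611, -0.1293, 0.0257]
tool_rot: [-3.141, 0.002, 2.768]
contact_force: [1.1, -6.4, 0.5]
gripper_width: 0.0001
gripper_force: 2.6
```

```bash
cat > e.py <<'E'
from m import *
np.set_printoptions(precision=3,suppress=True)
s=monitor.observe(); print(np.array(s["position"]),s["contact_force"],s["time_s"])
for n in ("side","top"):
    c=vision.read_camera(n)
    for q in("iris_post","pointer_tip"):
        for r in vision.pinpoint(q,c)[:2]:
            p=w(c,r["centre"]); print(n,q,round(r["p"],2),p,"th %.3f"%np.arctan2(p[1]+.0747,p[0]-.5905))
E
python3 e.py
```

```text
[ 0.611 -0.129  0.026] [ 1.067 -6.405  0.495] 10.05
side iris_post 0.56 [ 0.621 -0.11   0.097] th -0.870
side pointer_tip 0.61 [ 0.633 -0.122  0.036] th -0.837
top iris_post 0.87 [ 0.626 -0.114  0.101] th -0.825
top pointer_tip 0.94 [ 0.631 -0.124  0.038] th -0.881
```

Contact made: the post moved to about -0.86 rad with 6 N. I'll keep following the arc, stopping short of the mark (0.29).

send_rows:
  series:
    - {"tx": 0.073,"ty": 0.082,"tz": 0,"rx": 0,"ry": 0,"rz": 0}
    - {"tx": 0.073,"ty": 0.082,"tz": 0,"rx": 0,"ry": 0,"rz": 0}
    - {"tx": 0.073,"ty": 0.082,"tz": 0,"rx": 0,"ry": 0,"rz": 0}
    - {"tx": 0.05,"ty": 0.097,"tz": 0,"rx": 0,"ry": 0,"rz": 0}
    - {"tx": 0.05,"ty": 0.097,"tz": 0,"rx": 0,"ry": 0,"rz": 0}
    - {"tx": 0.05,"ty": 0.097,"tz": 0,"rx": 0,"ry": 0,"rz": 0}
    - {"tx": 0.024,"ty": 0.105,"tz": 0,"rx": 0,"ry": 0,"rz": 0}
    - {"tx": 0.024,"ty": 0.105,"tz": 0,"rx": 0,"ry": 0,"rz": 0}
    - {"tx": 0.024,"ty": 0.105,"tz": 0,"rx": 0,"ry": 0,"rz": 0}
    - {"tx": 0,"ty": 0.09,"tz": 0,"rx": 0,"ry": 0,"rz": 0}
    - {"tx": 0,"ty": 0.09,"tz": 0,"rx": 0,"ry": 0,"rz": 0}
    - {"tx": 0,"ty": 0,"tz": 0,"rx": 0,"ry": 0,"rz": 0}
  claw: -1
  force: 20

```text
time_s: 11.35
position: [0.6279, -0.0867, 0.0253]
tool_rot: [3.141, -0.0, 2.769]
contact_force: [-1.0, -0.1, -0.2]
gripper_width: 0.0
gripper_force: 0.0
```

```bash
python3 e.py
```

```text
[ 0.628 -0.087  0.025] [-1.044 -0.079 -0.167] 11.35
top iris_post 0.86 [ 0.643 -0.071  0.1  ] th 0.063
top pointer_tip 0.69 [ 0.65  -0.067  0.038] th 0.126
```

send_rows:
  series:
    - {"tx": -0.01,"ty": 0.07,"tz": 0,"rx": 0,"ry": 0,"rz": 0}
    - {"tx": -0.01,"ty": 0.07,"tz": 0,"rx": 0,"ry": 0,"rz": 0}
    - {"tx": -0.01,"ty": 0.07,"tz": 0,"rx": 0,"ry": 0,"rz": 0}
    - {"tx": 0,"ty": 0,"tz": 0,"rx": 0,"ry": 0,"rz": 0}
    - {"tx": 0,"ty": 0,"tz": 0,"rx": 0,"ry": 0,"rz": 0}
  claw: -1
  force: 20

```text
time_s: 12.07
position: [0.6266, -0.079, 0.0252]
tool_rot: [3.142, -0.0, 2.768]
contact_force: [0.5, -0.4, -0.9]
gripper_width: -0.0002
gripper_force: 0.0
```

send_rows:
  series:
    - {"tx": -0.2,"ty": -0.5,"tz": 0,"rx": 0,"ry": 0,"rz": 0}
    - {"tx": -0.2,"ty": -0.5,"tz": 0.5,"rx": 0,"ry": 0,"rz": 0}
    - {"tx": 0,"ty": -0.7,"tz": 0.8,"rx": 0,"ry": 0,"rz": 0}
    - {"tx": 0,"ty": -0.8,"tz": 0.8,"rx": 0,"ry": 0,"rz": 0}
    - {"tx": 0,"ty": -0.8,"tz": 0.8,"rx": 0,"ry": 0,"rz": 0}
    - {"tx": 0,"ty": 0,"tz": 0,"rx": 0,"ry": 0,"rz": 0}
    - {"tx": 0,"ty": 0,"tz": 0,"rx": 0,"ry": 0,"rz": 0}
  claw: -1
  force: 20

```text
time_s: 12.65
position: [0.611, -0.2075, 0.1368]
tool_rot: [-3.142, 0.002, 2.765]
contact_force: [0.2, 1.3, -0.6]
gripper_width: 0.0003
gripper_force: 0.0
```

```bash
python3 e.py
cat > f.py <<'E'
from m import *
import sys
np.set_printoptions(precision=3,suppress=True)
ax=np.array([.5905,-.0747]); v=[]
for n in("side","top"):
    c=vision.read_camera(n); print(n,"mark",mark(c,ax,.2925))
    ths=np.radians(np.arange(-10,45,.5))
    # polar on pointer plane z=.039 : r .046..064 ; on mark plane .063-.084
    a=polar(c,ax,.039,np.linspace(.044,.063,60),ths); b=polar(c,ax,.033,np.linspace(.063,.088,80),ths)
    g=np.vstack([a,b])[::-1]; g=cv2.resize(np.clip(g,0,255).astype(np.uint8),(390,560)); v.append(g)
cv2.imwrite(f"pics/{sys.argv[1]}.png",np.hstack(v))
E
python3 f.py p1
```

```text
[ 0.611 -0.208  0.137] [ 0.175  1.266 -0.564] 12.65
side iris_post 0.85 [ 0.638 -0.061  0.099] th 0.290
side pointer_tip 0.68 [ 0.653 -0.062  0.038] th 0.202
side pointer_tip 0.24 [ 0.549 -0.271 -0.001] th -1.777
top iris_post 0.85 [ 0.643 -0.062  0.098] th 0.237
top pointer_tip 0.69 [ 0.651 -0.064  0.036] th 0.177
side mark (np.float64(0.3019817120774189), np.float32(220.08734))
top mark (np.float64(0.28458361312615543), np.float32(64.01128))
```

View pics/p1.png

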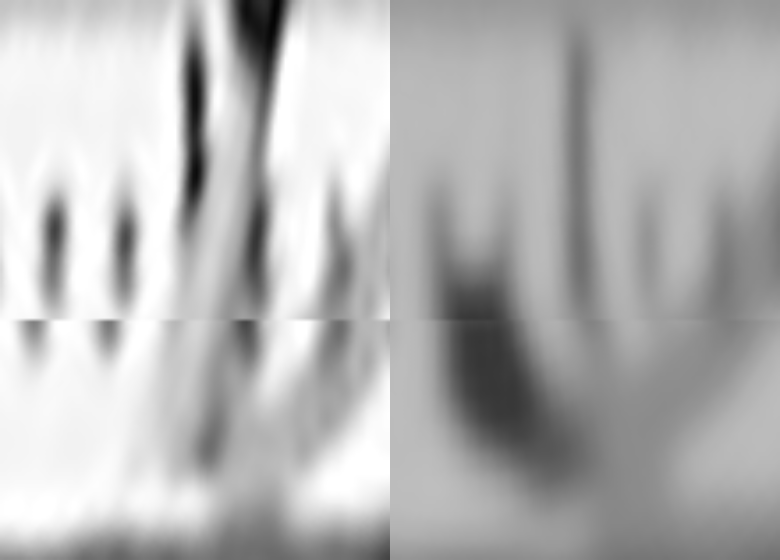

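That was my last picture view. It shows the long mark unwrapped at about 17° in both cameras, with the cap covering the pointer, so the rest is numeric. I'll fit the post-cap model to each image.

```bash
cat > cap.py <<'E'
from m import *
np.set_printoptions(precision=4,suppress=True)
AX={"top":np.array([.5904,-.0750]),"side":np.array([.5907,-.0744])}
ph=np.linspace(0,2*np.pi,25)[:-1]
def hull(c,xy,r,z0,z1,k=8):
    P=np.array([proj(c,[xy[0]+r*np.cos(a),xy[1]+r*np.sin(a),z]) for z in(z0,z1) for a in ph])
    return cv2.convexHull(((P+.5)*k).astype(np.float32)).astype(np.int32)
def fit(c,centre,R,th0,z0,z1,span=.3,dr=.004):
    g=cv2.cvtColor(c["frame"],cv2.COLOR_RGB2GRAY).astype(np.float32); k=8
    u=proj(c,[centre[0]+R*np.cos(th0),centre[1]+R*np.sin(th0),z1]); x0,y0=(u-30).astype(int)
    G=cv2.resize(g[y0:y0+60,x0:x0+60],None,fx=k,fy=k,interpolation=cv2.INTER_LINEAR)
    def score(t,rr):
        h=hull(c,[centre[0]+rr*np.cos(t),centre[1]+rr*np.sin(t)],.0065,z0,z1)-np.array([x0,y0])*k
        m=np.zeros(G.shape,np.uint8); cv2.fillConvexPoly(m,h,1); o=cv2.dilate(m,np.ones((21,21)))-m
        return G[o>0].mean()-G[m>0].mean()
    L=[(score(t,rr),t,rr) for t in np.arange(th0-span,th0+span,.02) for rr in np.arange(R-dr,R+dr+1e-6,.001)]
    b=max(L); L=[(score(t,rr),t,rr) for t in np.arange(b[1]-.03,b[1]+.03,.004) for rr in np.arange(b[2]-.001,b[2]+.0011,.0005)]
    L.sort(reverse=True); A=np.array(L[:12]); return A.mean(0)
def both(th0):
    for n in("top","side"):
        c=vision.read_camera(n); f=fit(c,AX[n],.052,th0,.085,.099); mk=mark(c,AX[n],.2925)[0]
        print(n,"contrast %.0f theta %.4f r %.4f mark %.4f diff %.4f"%(*f,mk,mk-f[1]))
if __name__=="__main__":
    import sys; both(float(sys.argv[1]))
E
python3 cap.py .22
```

```text
top contrast 57 theta 0.2500 r 0.0518 mark 0.2878 diff 0.0378
side contrast 107 theta 0.2340 r 0.0507 mark 0.2994 diff 0.0654
```

send_rows:
  series:
    - {"tx": 0,"ty": 0.733,"tz": 0,"rx": 0,"ry": 0,"rz": 0}
    - {"tx": 0,"ty": 0.733,"tz": 0,"rx": 0,"ry": 0,"rz": 0}
    - {"tx": 0,"ty": 0.733,"tz": 0,"rx": 0,"ry": 0,"rz": 0}
    - {"tx": 0,"ty": 0,"tz": -0.7,"rx": 0,"ry": 0,"rz": 0}
    - {"tx": 0,"ty": 0,"tz": -0.7,"rx": 0,"ry": 0,"rz": 0}
    - {"tx": 0,"ty": 0,"tz": -0.7,"rx": 0,"ry": 0,"rz": 0}
    - {"tx": 0,"ty": 0,"tz": -0.65,"rx": 0,"ry": 0,"rz": 0}
    - {"tx": 0.1,"ty": 0.3,"tz": 0,"rx": 0,"ry": 0,"rz": 0}
    - {"tx": 0.1,"ty": 0.3,"tz": 0,"rx": 0,"ry": 0,"rz": 0}
    - {"tx": 0.1,"ty": 0.2,"tz": 0,"rx": 0,"ry": 0,"rz": 0}
    - {"tx": 0,"ty": 0,"tz": 0,"rx": 0,"ry": 0,"rz": 0}
    - {"tx": 0,"ty": 0,"tz": 0,"rx": 0,"ry": 0,"rz": 0}
  claw: -1
  force: 20

```text
time_s: 14.15
position: [0.6236, -0.0851, 0.0269]
tool_rot: [3.141, 0.002, 2.769]
contact_force: [-0.4, -0.2, 0.0]
gripper_width: 0.0
gripper_force: 0.0
```

send_rows:
  series:
    - {"tx": 0.03,"ty": 0.08,"tz": 0,"rx": 0,"ry": 0,"rz": 0}
    - {"tx": 0.02,"ty": 0.05,"tz": 0,"rx": 0,"ry": 0,"rz": 0}
    - {"tx": 0.01,"ty": 0.03,"tz": 0,"rx": 0,"ry": 0,"rz": 0}
    - {"tx": 0,"ty": 0.02,"tz": 0,"rx": 0,"ry": 0,"rz": 0}
    - {"tx": 0,"ty": 0.02,"tz": 0,"rx": 0,"ry": 0,"rz": 0}
    - {"tx": 0,"ty": 0.02,"tz": 0,"rx": 0,"ry": 0,"rz": 0}
    - {"tx": 0,"ty": 0,"tz": 0,"rx": 0,"ry": 0,"rz": 0}
    - {"tx": 0,"ty": 0,"tz": 0,"rx": 0,"ry": 0,"rz": 0}
  claw: -1
  force: 20

```text
time_s: 14.82
position: [0.625, -0.0773, 0.0255]
tool_rot: [-3.141, 0.0, 2.768]
contact_force: [0.4, -1.8, 0.1]
gripper_width: -0.0002
gripper_force: 0.7
```

```bash
python3 cap.py .28; python3 -c "
from h import *
print(monitor.observe()['position'])"
```

```text
top contrast 18 theta 0.5300 r 0.0533 mark 0.1549 diff -0.3751
side contrast 46 theta 0.4320 r 0.0472 mark 0.4250 diff -0.0070
[ 0.62501607 -0.07723132  0.02548888]
```

send_rows:
  series:
    - {"tx": 0.01,"ty": 0.015,"tz": 0,"rx": 0,"ry": 0,"rz": 0}
    - {"tx": 0.01,"ty": 0.015,"tz": 0,"rx": 0,"ry": 0,"rz": 0}
    - {"tx": 0,"ty": 0,"tz": 0,"rx": 0,"ry": 0,"rz": 0}
    - {"tx": 0,"ty": 0,"tz": 0,"rx": 0,"ry": 0,"rz": 0}
  claw: -1
  force: 20

```text
time_s: 15.25
position: [0.6251, -0.0761, 0.0254]
tool_rot: [-3.141, -0.001, 2.768]
contact_force: [-6.2, -2.0, 2.0]
gripper_width: -0.0001
gripper_force: 2.9
```

send_rows:
  series:
    - {"tx": -0.2,"ty": -0.5,"tz": 0,"rx": 0,"ry": 0,"rz": 0}
    - {"tx": -0.2,"ty": -0.5,"tz": 0.5,"rx": 0,"ry": 0,"rz": 0}
    - {"tx": 0,"ty": -0.7,"tz": 0.8,"rx": 0,"ry": 0,"rz": 0}
    - {"tx": 0,"ty": -0.8,"tz": 0.8,"rx": 0,"ry": 0,"rz": 0}
    - {"tx": 0,"ty": -0.8,"tz": 0.8,"rx": 0,"ry": 0,"rz": 0}
    - {"tx": 0,"ty": 0,"tz": 0,"rx": 0,"ry": 0,"rz": 0}
    - {"tx": 0,"ty": 0,"tz": 0,"rx": 0,"ry": 0,"rz": 0}
  claw: -1
  force: 20

```text
time_s: 15.83
position: [0.6103, -0.2038, 0.1371]
tool_rot: [3.141, 0.003, 2.765]
contact_force: [-0.2, -0.1, -0.4]
gripper_width: 0.0001
gripper_force: 0.0
```

```bash
python3 cap.py .28; python3 e.py
```

```text
top contrast 55 theta 0.2760 r 0.0517 mark 0.2881 diff 0.0121
side contrast 111 theta 0.2677 r 0.0508 mark 0.2974 diff 0.0297
[ 0.61  -0.201  0.135] [ 0.253 -0.431 -1.516] 15.9333
side iris_post 0.81 [ 0.636 -0.064  0.098] th 0.224
side iris_post 0.69 [ 0.663  0.089 -0.004] th 1.155
side pointer_tip 0.83 [ 0.654 -0.053  0.036] th 0.324
top iris_post 0.6 [ 0.643 -0.062  0.098] th 0.245
top iris_post 0.29 [ 0.654 -0.055  0.03 ] th 0.302
top pointer_tip 0.61 [ 0.65  -0.061  0.038] th 0.228
```

send_rows:
  series:
    - {"tx": 0,"ty": 0.7,"tz": 0,"rx": 0,"ry": 0,"rz": 0}
    - {"tx": 0,"ty": 0.7,"tz": 0,"rx": 0,"ry": 0,"rz": 0}
    - {"tx": 0,"ty": 0.7,"tz": 0,"rx": 0,"ry": 0,"rz": 0}
    - {"tx": 0,"ty": 0,"tz": -0.7,"rx": 0,"ry": 0,"rz": 0}
    - {"tx": 0,"ty": 0,"tz": -0.7,"rx": 0,"ry": 0,"rz": 0}
    - {"tx": 0,"ty": 0,"tz": -0.7,"rx": 0,"ry": 0,"rz": 0}
    - {"tx": 0,"ty": 0,"tz": -0.65,"rx": 0,"ry": 0,"rz": 0}
    - {"tx": 0.1,"ty": 0.3,"tz": 0,"rx": 0,"ry": 0,"rz": 0}
    - {"tx": 0.1,"ty": 0.3,"tz": 0,"rx": 0,"ry": 0,"rz": 0}
    - {"tx": 0.1,"ty": 0.2,"tz": 0,"rx": 0,"ry": 0,"rz": 0}
    - {"tx": 0,"ty": 0,"tz": 0,"rx": 0,"ry": 0,"rz": 0}
    - {"tx": 0,"ty": 0,"tz": 0,"rx": 0,"ry": 0,"rz": 0}
  claw: -1
  force: 20

```text
time_s: 17.23
position: [0.6228, -0.0854, 0.0271]
tool_rot: [3.141, 0.002, 2.769]
contact_force: [-0.2, -1.0, -0.6]
gripper_width: 0.0002
gripper_force: 0.0
```

send_rows:
  series:
    - {"tx": 0.02,"ty": 0.1,"tz": 0,"rx": 0,"ry": 0,"rz": 0}
    - {"tx": 0.01,"ty": 0.06,"tz": 0,"rx": 0,"ry": 0,"rz": 0}
    - {"tx": 0,"ty": 0.04,"tz": 0,"rx": 0,"ry": 0,"rz": 0}
    - {"tx": 0,"ty": 0.03,"tz": 0,"rx": 0,"ry": 0,"rz": 0}
    - {"tx": 0,"ty": 0.02,"tz": 0,"rx": 0,"ry": 0,"rz": 0}
    - {"tx": 0,"ty": 0.02,"tz": 0,"rx": 0,"ry": 0,"rz": 0}
    - {"tx": 0,"ty": 0,"tz": 0,"rx": 0,"ry": 0,"rz": 0}
    - {"tx": 0,"ty": 0,"tz": 0,"rx": 0,"ry": 0,"rz": 0}
  claw: -1
  force: 20

```text
time_s: 17.9
position: [0.6231, -0.0754, 0.0258]
tool_rot: [-3.141, -0.0, 2.768]
contact_force: [-0.2, 0.9, -0.9]
gripper_width: 0.0002
gripper_force: 0.0
```

send_rows:
  series:
    - {"tx": 0,"ty": 0.015,"tz": 0,"rx": 0,"ry": 0,"rz": 0}
    - {"tx": 0,"ty": 0.015,"tz": 0,"rx": 0,"ry": 0,"rz": 0}
    - {"tx": 0,"ty": 0,"tz": 0,"rx": 0,"ry": 0,"rz": 0}
    - {"tx": 0,"ty": 0,"tz": 0,"rx": 0,"ry": 0,"rz": 0}
  claw: -1
  force: 20

```text
time_s: 18.23
position: [0.6231, -0.0741, 0.0258]
tool_rot: [-3.141, -0.0, 2.768]
contact_force: [-0.2, -0.3, -0.7]
gripper_width: 0.0001
gripper_force: 0.1
```

send_rows:
  series:
    - {"tx": -0.2,"ty": -0.5,"tz": 0,"rx": 0,"ry": 0,"rz": 0}
    - {"tx": -0.2,"ty": -0.5,"tz": 0.5,"rx": 0,"ry": 0,"rz": 0}
    - {"tx": 0,"ty": -0.7,"tz": 0.8,"rx": 0,"ry": 0,"rz": 0}
    - {"tx": 0,"ty": -0.8,"tz": 0.8,"rx": 0,"ry": 0,"rz": 0}
    - {"tx": 0,"ty": -0.8,"tz": 0.8,"rx": 0,"ry": 0,"rz": 0}
    - {"tx": 0,"ty": 0,"tz": 0,"rx": 0,"ry": 0,"rz": 0}
    - {"tx": 0,"ty": 0,"tz": 0,"rx": 0,"ry": 0,"rz": 0}
  claw: -1
  force: 20

```text
time_s: 18.82
position: [0.6073, -0.2024, 0.1374]
tool_rot: [-3.141, 0.002, 2.765]
contact_force: [-0.2, 0.3, 0.4]
gripper_width: -0.0002
gripper_force: 0.0
```

```bash
python3 cap.py .28; python3 cap.py .30; python3 e.py
```

```text
top contrast 55 theta 0.2760 r 0.0517 mark 0.2879 diff 0.0119
side contrast 111 theta 0.2677 r 0.0508 mark 0.2974 diff 0.0298
top contrast 55 theta 0.2760 r 0.0518 mark 0.2881 diff 0.0121
side contrast 111 theta 0.2687 r 0.0509 mark 0.2976 diff 0.0289
[ 0.607 -0.199  0.135] [ 0.193 -0.314 -0.135] 19.0167
side iris_post 0.64 [ 0.638 -0.062  0.098] th 0.258
side pointer_tip 0.89 [ 0.65  -0.055  0.037] th 0.316
top iris_post 0.81 [ 0.644 -0.064  0.098] th 0.201
top pointer_tip 0.91 [ 0.649 -0.061  0.036] th 0.235
```

send_rows:
  series:
    - {"tx": 0,"ty": 0.7,"tz": 0,"rx": 0,"ry": 0,"rz": 0}
    - {"tx": 0,"ty": 0.7,"tz": 0,"rx": 0,"ry": 0,"rz": 0}
    - {"tx": 0,"ty": 0.7,"tz": 0,"rx": 0,"ry": 0,"rz": 0}
    - {"tx": 0,"ty": 0,"tz": -0.7,"rx": 0,"ry": 0,"rz": 0}
    - {"tx": 0,"ty": 0,"tz": -0.7,"rx": 0,"ry": 0,"rz": 0}
    - {"tx": 0,"ty": 0,"tz": -0.7,"rx": 0,"ry": 0,"rz": 0}
    - {"tx": 0,"ty": 0,"tz": -0.65,"rx": 0,"ry": 0,"rz": 0}
    - {"tx": 0.15,"ty": 0.3,"tz": 0,"rx": 0,"ry": 0,"rz": 0}
    - {"tx": 0.15,"ty": 0.3,"tz": 0,"rx": 0,"ry": 0,"rz": 0}
    - {"tx": 0.15,"ty": 0.3,"tz": 0,"rx": 0,"ry": 0,"rz": 0}
    - {"tx": 0,"ty": 0,"tz": 0,"rx": 0,"ry": 0,"rz": 0}
    - {"tx": 0,"ty": 0,"tz": 0,"rx": 0,"ry": 0,"rz": 0}
  claw: -1
  force: 20

```text
time_s: 20.32
position: [0.626, -0.0794, 0.0273]
tool_rot: [3.141, 0.002, 2.769]
contact_force: [-0.3, -1.0, -0.8]
gripper_width: 0.0001
gripper_force: 0.0
```

send_rows:
  series:
    - {"tx": 0,"ty": 0.05,"tz": 0,"rx": 0,"ry": 0,"rz": 0}
    - {"tx": 0,"ty": 0.04,"tz": 0,"rx": 0,"ry": 0,"rz": 0}
    - {"tx": 0,"ty": 0,"tz": 0,"rx": 0,"ry": 0,"rz": 0}
    - {"tx": 0,"ty": 0,"tz": 0,"rx": 0,"ry": 0,"rz": 0}
  claw: -1
  force: 20

```text
time_s: 20.65
position: [0.6251, -0.0772, 0.0263]
tool_rot: [-3.142, 0.0, 2.767]
contact_force: [0.3, -0.3, -0.0]
gripper_width: -0.0001
gripper_force: 0.0
```

send_rows:
  series:
    - {"tx": 0.01,"ty": 0.025,"tz": 0,"rx": 0,"ry": 0,"rz": 0}
    - {"tx": 0,"ty": 0.025,"tz": 0,"rx": 0,"ry": 0,"rz": 0}
    - {"tx": 0,"ty": 0,"tz": 0,"rx": 0,"ry": 0,"rz": 0}
    - {"tx": 0,"ty": 0,"tz": 0,"rx": 0,"ry": 0,"rz": 0}
  claw: -1
  force: 20

```text
time_s: 20.98
position: [0.6255, -0.075, 0.0261]
tool_rot: [-3.141, 0.0, 2.768]
contact_force: [0.4, -0.9, 0.2]
gripper_width: 0.0
gripper_force: 0.2
```

send_rows:
  series:
    - {"tx": 0,"ty": 0.015,"tz": 0,"rx": 0,"ry": 0,"rz": 0}
    - {"tx": 0,"ty": 0.01,"tz": 0,"rx": 0,"ry": 0,"rz": 0}
    - {"tx": 0,"ty": 0,"tz": 0,"rx": 0,"ry": 0,"rz": 0}
    - {"tx": 0,"ty": 0,"tz": 0,"rx": 0,"ry": 0,"rz": 0}
  claw: -1
  force: 20

```text
time_s: 21.32
position: [0.6254, -0.0741, 0.0261]
tool_rot: [-3.141, -0.0, 2.768]
contact_force: [-0.7, -1.6, 0.5]
gripper_width: -0.0004
gripper_force: 1.2
```

send_rows:
  series:
    - {"tx": 0,"ty": 0.015,"tz": 0,"rx": 0,"ry": 0,"rz": 0}
    - {"tx": 0,"ty": 0.01,"tz": 0,"rx": 0,"ry": 0,"rz": 0}
    - {"tx": 0,"ty": 0,"tz": 0,"rx": 0,"ry": 0,"rz": 0}
    - {"tx": 0,"ty": 0,"tz": 0,"rx": 0,"ry": 0,"rz": 0}
  claw: -1
  force: 20

```text
time_s: 21.65
position: [0.6252, -0.073, 0.026]
tool_rot: [-3.141, -0.0, 2.768]
contact_force: [-2.6, -2.8, 0.8]
gripper_width: 0.0002
gripper_force: 1.8
```

send_rows:
  series:
    - {"tx": -0.2,"ty": -0.5,"tz": 0,"rx": 0,"ry": 0,"rz": 0}
    - {"tx": -0.2,"ty": -0.5,"tz": 0.5,"rx": 0,"ry": 0,"rz": 0}
    - {"tx": 0,"ty": -0.7,"tz": 0.8,"rx": 0,"ry": 0,"rz": 0}
    - {"tx": 0,"ty": -0.8,"tz": 0.8,"rx": 0,"ry": 0,"rz": 0}
    - {"tx": 0,"ty": -0.8,"tz": 0.8,"rx": 0,"ry": 0,"rz": 0}
    - {"tx": 0,"ty": 0,"tz": 0,"rx": 0,"ry": 0,"rz": 0}
    - {"tx": 0,"ty": 0,"tz": 0,"rx": 0,"ry": 0,"rz": 0}
  claw: -1
  force: 20

```text
time_s: 22.23
position: [0.6101, -0.2008, 0.1377]
tool_rot: [3.141, 0.003, 2.766]
contact_force: [0.6, 0.9, -0.8]
gripper_width: 0.0002
gripper_force: 0.0
```

```bash
python3 cap.py .28
cat > lock.py <<'E'
from cap import *
from scipy.optimize import minimize
# lock pivot guess from base yaw: pivot = axis + 105mm toward -x; report fits of lock cap as free xy at z .076-.088
def cap_xy(c,xy0,z0=.076,z1=.088):
    f=fit(c,xy0-np.array([.040,0]),.040,0,z0,z1,span=.2,dr=.008); return xy0-np.array([.040,0])+f[2]*np.array([np.cos(f[1]),np.sin(f[1])]),f[0]
if __name__=="__main__":
    for n in("top","side"):
        c=vision.read_camera(n); print(n,"lock cap",*cap_xy(c,np.array([.4755,-.0535])))
        for q in("lock_pivot","lock_post","stop_peg","loupe"):
            for r in vision.pinpoint(q,c)[:1]: print(q,round(r["p"],2),w(c,r["centre"]))
E
python3 lock.py
```

```text
top contrast 55 theta 0.3643 r 0.0517 mark 0.2881 diff -0.0762
side contrast 111 theta 0.3527 r 0.0504 mark 0.2970 diff -0.0557
top lock cap [ 0.4747 -0.0528] 51.37880770365397
lock_pivot 0.91 [ 0.4893 -0.0913  0.0469]
lock_post 0.74 [ 0.4741 -0.0556  0.0887]
loupe 0.78 [ 0.5    -0.1525  0.0284]
side lock cap [ 0.4747 -0.0531] 111.08797645568848
lock_pivot 0.57 [ 0.4881 -0.0904  0.0431]
lock_post 0.63 [ 0.4744 -0.0491  0.0867]
stop_peg 0.68 [ 0.4647 -0.0938  0.0428]
loupe 0.76 [ 0.5031 -0.1522  0.0276]
```

Overshot to about 0.36, 0.066 rad past the mark, probably because the finger's corner slipped on the post. I'll go round to the other side, turn the hand so its flat face meets the post squarely, and nudge it back in small steps.

send_rows:
  series:
    - {"tx": 0.06,"ty": 0.55,"tz": 0,"rx": 0,"ry": 0,"rz": 1.0}
    - {"tx": 0.06,"ty": 0.55,"tz": 0,"rx": 0,"ry": 0,"rz": 1.0}
    - {"tx": 0.06,"ty": 0.55,"tz": 0,"rx": 0,"ry": 0,"rz": 1.0}
    - {"tx": 0.06,"ty": 0.55,"tz": 0,"rx": 0,"ry": 0,"rz": 1.0}
    - {"tx": 0.06,"ty": 0.55,"tz": 0,"rx": 0,"ry": 0,"rz": 1.0}
    - {"tx": 0.06,"ty": 0.55,"tz": 0,"rx": 0,"ry": 0,"rz": 1.0}
    - {"tx": 0.06,"ty": 0.55,"tz": 0,"rx": 0,"ry": 0,"rz": 1.0}
    - {"tx": 0.06,"ty": 0.55,"tz": 0,"rx": 0,"ry": 0,"rz": 1.0}
    - {"tx": 0,"ty": 0,"tz": 0,"rx": 0,"ry": 0,"rz": 0}
    - {"tx": 0,"ty": 0,"tz": 0,"rx": 0,"ry": 0,"rz": 0}
  claw: -1
  force: 20

```text
time_s: 23.67
position: [0.6287, -0.0223, 0.1363]
tool_rot: [3.141, 0.0, -2.816]
contact_force: [0.6, -0.4, 0.0]
gripper_width: -0.0002
gripper_force: 0.0
```

send_rows:
  series:
    - {"tx": 0,"ty": 0,"tz": -0.7,"rx": 0,"ry": 0,"rz": 0}
    - {"tx": 0,"ty": 0,"tz": -0.7,"rx": 0,"ry": 0,"rz": 0}
    - {"tx": 0,"ty": 0,"tz": -0.7,"rx": 0,"ry": 0,"rz": 0}
    - {"tx": 0,"ty": 0,"tz": -0.65,"rx": 0,"ry": 0,"rz": 0}
    - {"tx": 0.03,"ty": -0.09,"tz": 0,"rx": 0,"ry": 0,"rz": 0}
    - {"tx": 0.03,"ty": -0.09,"tz": 0,"rx": 0,"ry": 0,"rz": 0}
    - {"tx": 0.03,"ty": -0.09,"tz": 0,"rx": 0,"ry": 0,"rz": 0}
    - {"tx": 0,"ty": 0,"tz": 0,"rx": 0,"ry": 0,"rz": 0}
    - {"tx": 0,"ty": 0,"tz": 0,"rx": 0,"ry": 0,"rz": 0}
  claw: -1
  force: 20

```text
time_s: 24.42
position: [0.633, -0.0347, 0.0278]
tool_rot: [-3.141, 0.002, -2.818]
contact_force: [-0.1, 0.7, 0.2]
gripper_width: -0.0004
gripper_force: 0.0
```

send_rows:
  series:
    - {"tx": 0.01,"ty": -0.03,"tz": 0,"rx": 0,"ry": 0,"rz": 0}
    - {"tx": 0.01,"ty": -0.03,"tz": 0,"rx": 0,"ry": 0,"rz": 0}
    - {"tx": 0,"ty": 0,"tz": 0,"rx": 0,"ry": 0,"rz": 0}
  claw: -1
  force: 20

```text
time_s: 24.67
position: [0.6333, -0.0368, 0.0267]
tool_rot: [-3.141, 0.0, -2.817]
contact_force: [-1.2, 0.6, -0.9]
gripper_width: -0.0
gripper_force: 0.0
```

send_rows:
  series:
    - {"tx": 0.01,"ty": -0.025,"tz": 0,"rx": 0,"ry": 0,"rz": 0}
    - {"tx": 0,"ty": 0,"tz": 0,"rx": 0,"ry": 0,"rz": 0}
    - {"tx": 0,"ty": 0,"tz": 0,"rx": 0,"ry": 0,"rz": 0}
  claw: -1
  force: 20

```text
time_s: 24.92
position: [0.6335, -0.0373, 0.0264]
tool_rot: [3.142, 0.0, -2.817]
contact_force: [-0.9, 0.6, 1.4]
gripper_width: 0.0001
gripper_force: 0.4
```

```bash
python3 cap.py .33
```

```text
top contrast 15 theta 0.0767 r 0.0561 mark 0.4235 diff 0.3469
side contrast 51 theta 0.3430 r 0.0512 mark 0.2973 diff -0.0457
```

send_rows:
  series:
    - {"tx": 0.006,"ty": -0.02,"tz": 0,"rx": 0,"ry": 0,"rz": 0}
    - {"tx": 0,"ty": 0,"tz": 0,"rx": 0,"ry": 0,"rz": 0}
    - {"tx": 0,"ty": 0,"tz": 0,"rx": 0,"ry": 0,"rz": 0}
  claw: -1
  force: 20

```text
time_s: 25.27
position: [0.6338, -0.0382, 0.0264]
tool_rot: [3.142, 0.0, -2.817]
contact_force: [1.4, 2.4, 0.1]
gripper_width: 0.0004
gripper_force: 0.8
```

send_rows:
  series:
    - {"tx": 0.006,"ty": -0.02,"tz": 0,"rx": 0,"ry": 0,"rz": 0}
    - {"tx": 0,"ty": 0,"tz": 0,"rx": 0,"ry": 0,"rz": 0}
    - {"tx": 0,"ty": 0,"tz": 0,"rx": 0,"ry": 0,"rz": 0}
  claw: -1
  force: 20

```text
time_s: 25.52
position: [0.634, -0.0391, 0.0263]
tool_rot: [-3.142, 0.0, -2.817]
contact_force: [0.7, 1.6, 0.9]
gripper_width: -0.0004
gripper_force: 0.8
```

send_rows:
  series:
    - {"tx": 0.006,"ty": -0.018,"tz": 0,"rx": 0,"ry": 0,"rz": 0}
    - {"tx": 0.006,"ty": -0.018,"tz": 0,"rx": 0,"ry": 0,"rz": 0}
    - {"tx": 0,"ty": 0,"tz": 0,"rx": 0,"ry": 0,"rz": 0}
    - {"tx": 0,"ty": 0,"tz": 0,"rx": 0,"ry": 0,"rz": 0}
  claw: -1
  force: 20

```text
time_s: 25.85
position: [0.6344, -0.0407, 0.0264]
tool_rot: [-3.141, -0.0, -2.817]
contact_force: [1.5, 0.9, 0.1]
gripper_width: -0.0002
gripper_force: 0.6
```

send_rows:
  series:
    - {"tx": -0.1,"ty": 0.3,"tz": 0,"rx": 0,"ry": 0,"rz": 0}
    - {"tx": -0.1,"ty": 0.3,"tz": 0.6,"rx": 0,"ry": 0,"rz": 0}
    - {"tx": -0.8,"ty": 0.3,"tz": 0.8,"rx": 0,"ry": 0,"rz": 0}
    - {"tx": -0.8,"ty": 0.3,"tz": 0.8,"rx": 0,"ry": 0,"rz": 0}
    - {"tx": -0.8,"ty": 0.3,"tz": 0.6,"rx": 0,"ry": 0,"rz": 0}
    - {"tx": 0,"ty": 0,"tz": 0,"rx": 0,"ry": 0,"rz": 0}
    - {"tx": 0,"ty": 0,"tz": 0,"rx": 0,"ry": 0,"rz": 0}
  claw: -1
  force: 20

```text
time_s: 26.43
position: [0.5371, 0.0178, 0.1328]
tool_rot: [-3.141, 0.002, -2.816]
contact_force: [1.7, -0.9, -0.8]
gripper_width: 0.0001
gripper_force: 0.0
```

```bash
python3 cap.py .3
```

```text
top contrast 5 theta 0.1207 r 0.0471 mark 0.0920 diff -0.0287
side contrast 108 theta 0.2717 r 0.0508 mark 0.2974 diff 0.0257
```

The side camera reads 0.272 and the top view is blocked. Corrected for the known bias between the cameras, the pointer is about 0.017 rad short. With the face now square, one small nudge from the clockwise side should centre it.

send_rows:
  series:
    - {"tx": 0.74,"ty": -0.72,"tz": 0,"rx": 0,"ry": 0,"rz": 0}
    - {"tx": 0.74,"ty": -0.72,"tz": 0,"rx": 0,"ry": 0,"rz": 0}
    - {"tx": 0.74,"ty": -0.72,"tz": 0,"rx": 0,"ry": 0,"rz": 0}
    - {"tx": 0.74,"ty": -0.72,"tz": 0,"rx": 0,"ry": 0,"rz": 0}
    - {"tx": 0,"ty": 0,"tz": 0,"rx": 0,"ry": 0,"rz": 0}
    - {"tx": 0,"ty": 0,"tz": 0,"rx": 0,"ry": 0,"rz": 0}
  claw: -1
  force: 20

```text
time_s: 27.03
position: [0.6564, -0.1003, 0.1289]
tool_rot: [3.141, -0.002, -2.821]
contact_force: [0.5, 0.9, -1.6]
gripper_width: -0.0001
gripper_force: 0.0
```

send_rows:
  series:
    - {"tx": 0,"ty": 0,"tz": -0.64,"rx": 0,"ry": 0,"rz": 0}
    - {"tx": 0,"ty": 0,"tz": -0.64,"rx": 0,"ry": 0,"rz": 0}
    - {"tx": 0,"ty": 0,"tz": -0.64,"rx": 0,"ry": 0,"rz": 0}
    - {"tx": 0,"ty": 0,"tz": -0.64,"rx": 0,"ry": 0,"rz": 0}
    - {"tx": -0.035,"ty": 0.1,"tz": 0,"rx": 0,"ry": 0,"rz": 0}
    - {"tx": -0.035,"ty": 0.1,"tz": 0,"rx": 0,"ry": 0,"rz": 0}
    - {"tx": -0.035,"ty": 0.1,"tz": 0,"rx": 0,"ry": 0,"rz": 0}
    - {"tx": -0.03,"ty": 0.08,"tz": 0,"rx": 0,"ry": 0,"rz": 0}
    - {"tx": 0,"ty": 0,"tz": 0,"rx": 0,"ry": 0,"rz": 0}
    - {"tx": 0,"ty": 0,"tz": 0,"rx": 0,"ry": 0,"rz": 0}
  claw: -1
  force: 20

```text
time_s: 27.87
position: [0.651, -0.083, 0.0299]
tool_rot: [-3.141, 0.001, -2.817]
contact_force: [-0.0, 0.3, 0.7]
gripper_width: -0.0001
gripper_force: 0.0
```

send_rows:
  series:
    - {"tx": -0.01,"ty": 0.03,"tz": -0.05,"rx": 0,"ry": 0,"rz": 0}
    - {"tx": -0.01,"ty": 0.03,"tz": 0,"rx": 0,"ry": 0,"rz": 0}
    - {"tx": 0,"ty": 0,"tz": 0,"rx": 0,"ry": 0,"rz": 0}
    - {"tx": 0,"ty": 0,"tz": 0,"rx": 0,"ry": 0,"rz": 0}
  claw: -1
  force: 20

```text
time_s: 28.2
position: [0.6498, -0.0808, 0.0269]
tool_rot: [-3.142, -0.0, -2.817]
contact_force: [0.7, 0.1, -0.3]
gripper_width: -0.0002
gripper_force: 0.0
```

send_rows:
  series:
    - {"tx": -0.005,"ty": 0.02,"tz": 0,"rx": 0,"ry": 0,"rz": 0}
    - {"tx": 0,"ty": 0,"tz": 0,"rx": 0,"ry": 0,"rz": 0}
    - {"tx": 0,"ty": 0,"tz": 0,"rx": 0,"ry": 0,"rz": 0}
  claw: -1
  force: 20

```text
time_s: 28.45
position: [0.6496, -0.08, 0.0269]
tool_rot: [-3.141, 0.0, -2.817]
contact_force: [0.9, 0.4, -0.4]
gripper_width: 0.0001
gripper_force: 0.0
```

send_rows:
  series:
    - {"tx": -0.006,"ty": 0.02,"tz": 0,"rx": 0,"ry": 0,"rz": 0}
    - {"tx": 0,"ty": 0,"tz": 0,"rx": 0,"ry": 0,"rz": 0}
    - {"tx": 0,"ty": 0,"tz": 0,"rx": 0,"ry": 0,"rz": 0}
  claw: -1
  force: 20

```text
time_s: 28.7
position: [0.6493, -0.0792, 0.0269]
tool_rot: [-3.141, -0.0, -2.817]
contact_force: [0.1, 0.6, -0.3]
gripper_width: 0.0001
gripper_force: 0.0
```

send_rows:
  series:
    - {"tx": -0.006,"ty": 0.015,"tz": 0,"rx": 0,"ry": 0,"rz": 0}
    - {"tx": 0,"ty": 0,"tz": 0,"rx": 0,"ry": 0,"rz": 0}
    - {"tx": 0,"ty": 0,"tz": 0,"rx": 0,"ry": 0,"rz": 0}
  claw: -1
  force: 20

```text
time_s: 28.95
position: [0.6491, -0.0787, 0.0269]
tool_rot: [-3.141, 0.0, -2.817]
contact_force: [0.6, -1.0, -0.0]
gripper_width: -0.0003
gripper_force: 0.5
```

send_rows:
  series:
    - {"tx": -0.006,"ty": 0.016,"tz": 0,"rx": 0,"ry": 0,"rz": 0}
    - {"tx": 0,"ty": 0,"tz": 0,"rx": 0,"ry": 0,"rz": 0}
    - {"tx": 0,"ty": 0,"tz": 0,"rx": 0,"ry": 0,"rz": 0}
  claw: -1
  force: 20

```text
time_s: 29.2
position: [0.6489, -0.078, 0.0269]
tool_rot: [-3.141, 0.0, -2.817]
contact_force: [1.7, -1.2, -0.4]
gripper_width: -0.0002
gripper_force: 0.9
```

send_rows:
  series:
    - {"tx": 0.1,"ty": -0.35,"tz": 0,"rx": 0,"ry": 0,"rz": 0}
    - {"tx": 0.1,"ty": -0.5,"tz": 0.5,"rx": 0,"ry": 0,"rz": 0}
    - {"tx": 0,"ty": -0.6,"tz": 0.8,"rx": 0,"ry": 0,"rz": 0}
    - {"tx": 0,"ty": -0.7,"tz": 0.8,"rx": 0,"ry": 0,"rz": 0}
    - {"tx": 0,"ty": -0.7,"tz": 0.8,"rx": 0,"ry": 0,"rz": 0}
    - {"tx": 0,"ty": 0,"tz": 0,"rx": 0,"ry": 0,"rz": 0}
    - {"tx": 0,"ty": 0,"tz": 0,"rx": 0,"ry": 0,"rz": 0}
  claw: -1
  force: 20

```text
time_s: 29.78
position: [0.6571, -0.1924, 0.1429]
tool_rot: [-3.14, 0.002, -2.819]
contact_force: [-0.4, 0.4, -1.3]
gripper_width: -0.0001
gripper_force: 0.0
```

```bash
python3 cap.py .28
```

```text
top contrast 54 theta 0.3083 r 0.0517 mark 0.2992 diff -0.0091
side contrast 94 theta 0.2940 r 0.0505 mark 0.3006 diff 0.0066
```

The pointer is on the mark (camera average within 0.01 rad). Now for the lock lever: fly over, turning the hand so its outer face looks along the lock push.

send_rows:
  series:
    - {"tx": -0.25,"ty": 0.26,"tz": 0,"rx": 0,"ry": 0,"rz": -1.0}
    - {"tx": -0.25,"ty": 0.26,"tz": 0,"rx": 0,"ry": 0,"rz": -1.0}
    - {"tx": -0.25,"ty": 0.26,"tz": 0,"rx": 0,"ry": 0,"rz": -1.0}
    - {"tx": -0.25,"ty": 0.26,"tz": 0,"rx": 0,"ry": 0,"rz": -1.0}
    - {"tx": -0.25,"ty": 0.26,"tz": 0,"rx": 0,"ry": 0,"rz": -1.0}
    - {"tx": -0.25,"ty": 0.26,"tz": 0,"rx": 0,"ry": 0,"rz": -1.0}
    - {"tx": -0.25,"ty": 0.26,"tz": 0,"rx": 0,"ry": 0,"rz": -1.0}
    - {"tx": -0.25,"ty": 0.26,"tz": 0,"rx": 0,"ry": 0,"rz": -1.0}
    - {"tx": -0.25,"ty": 0.26,"tz": 0,"rx": 0,"ry": 0,"rz": -1.0}
    - {"tx": -0.25,"ty": 0.26,"tz": 0,"rx": 0,"ry": 0,"rz": -1.0}
    - {"tx": -0.25,"ty": 0.26,"tz": 0,"rx": 0,"ry": 0,"rz": -1.0}
    - {"tx": -0.25,"ty": 0.26,"tz": 0,"rx": 0,"ry": 0,"rz": -1.0}
  claw: -1
  force: 20

```text
time_s: 30.88
position: [0.5357, -0.0645, 0.1408]
tool_rot: [-3.141, -0.002, 2.416]
contact_force: [0.3, 0.5, -0.2]
gripper_width: -0.0003
gripper_force: 0.0
```

send_rows:
  series:
    - {"tx": -0.25,"ty": 0.26,"tz": 0,"rx": 0,"ry": 0,"rz": -1.0}
    - {"tx": -0.25,"ty": 0.26,"tz": 0,"rx": 0,"ry": 0,"rz": -1.0}
    - {"tx": -0.25,"ty": 0.26,"tz": 0,"rx": 0,"ry": 0,"rz": -1.0}
    - {"tx": 0,"ty": 0,"tz": 0,"rx": 0,"ry": 0,"rz": 0}
    - {"tx": 0,"ty": 0,"tz": 0,"rx": 0,"ry": 0,"rz": 0}
  claw: -1
  force: 20

```text
time_s: 31.3
position: [0.5064, -0.0337, 0.1412]
tool_rot: [-3.141, -0.001, 2.16]
contact_force: [0.7, -0.2, 0.1]
gripper_width: -0.0002
gripper_force: 0.0
```

send_rows:
  series:
    - {"tx": 0,"ty": 0,"tz": -0.65,"rx": 0,"ry": 0,"rz": 0}
    - {"tx": 0,"ty": 0,"tz": -0.65,"rx": 0,"ry": 0,"rz": 0}
    - {"tx": 0,"ty": 0,"tz": -0.65,"rx": 0,"ry": 0,"rz": 0}
    - {"tx": 0,"ty": 0,"tz": -0.65,"rx": 0,"ry": 0,"rz": 0}
    - {"tx": 0,"ty": 0,"tz": -0.3,"rx": 0,"ry": 0,"rz": 0}
    - {"tx": 0,"ty": 0,"tz": -0.1,"rx": 0,"ry": 0,"rz": 0}
    - {"tx": 0,"ty": 0,"tz": 0,"rx": 0,"ry": 0,"rz": 0}
    - {"tx": 0,"ty": 0,"tz": 0,"rx": 0,"ry": 0,"rz": 0}
  claw: -1
  force: 20

```text
time_s: 31.97
position: [0.5072, -0.035, 0.022]
tool_rot: [3.141, 0.0, 2.158]
contact_force: [-0.5, 0.4, 1.3]
gripper_width: 0.0002
gripper_force: 0.0
```

send_rows:
  series:
    - {"tx": -0.127,"ty": -0.054,"tz": 0,"rx": 0,"ry": 0,"rz": 0}
    - {"tx": -0.127,"ty": -0.054,"tz": 0,"rx": 0,"ry": 0,"rz": 0}
    - {"tx": -0.127,"ty": -0.054,"tz": 0,"rx": 0,"ry": 0,"rz": 0}
    - {"tx": -0.098,"ty": -0.014,"tz": 0,"rx": 0,"ry": 0,"rz": 0.69}
    - {"tx": -0.098,"ty": -0.014,"tz": 0,"rx": 0,"ry": 0,"rz": 0.69}
    - {"tx": -0.098,"ty": -0.014,"tz": 0,"rx": 0,"ry": 0,"rz": 0.69}
    - {"tx": -0.091,"ty": -0.036,"tz": 0,"rx": 0,"ry": 0,"rz": 0.69}
    - {"tx": -0.091,"ty": -0.036,"tz": 0,"rx": 0,"ry": 0,"rz": 0.69}
    - {"tx": -0.091,"ty": -0.036,"tz": 0,"rx": 0,"ry": 0,"rz": 0.69}
    - {"tx": 0,"ty": 0,"tz": 0,"rx": 0,"ry": 0,"rz": 0}
  claw: -1
  force: 20

```text
time_s: 32.8
position: [0.4682, -0.0476, 0.022]
tool_rot: [3.142, -0.0, 2.521]
contact_force: [-0.2, -0.3, -1.0]
gripper_width: -0.0002
gripper_force: 0.0
```

```bash
cat > l2.py <<'E'
from cap import *
s=monitor.observe(); print(np.array(s["position"]),s["contact_force"],s["time_s"])
pv=np.array([.4868,-.0914])
import sys
for n in("top","side"):
    c=vision.read_camera(n); f=fit(c,pv,.040,float(sys.argv[1]),.076,.088,span=.6); print(n,"psi",f,"lock",f[1]-1.731)
    for r in vision.pinpoint("lock_post",c)[:1]: p=w(c,r["centre"]); print(round(r["p"],2),p,np.arctan2(*(p[:2]-pv)[::-1]))
E
python3 l2.py 2.4
```

```text
[ 0.4682 -0.0476  0.022 ] [-0.1665 -0.3327 -0.9946] 32.8
top psi [3.3281 2.8677 0.0447] lock 1.1366666666666683
side psi [60.737   2.269   0.0357] lock 0.5380000000000005
0.44 [ 0.4568 -0.0622  0.0849] 2.3703756980904345
```

send_rows:
  series:
    - {"tx": -0.076,"ty": -0.055,"tz": 0,"rx": 0,"ry": 0,"rz": 0.69}
    - {"tx": -0.076,"ty": -0.055,"tz": 0,"rx": 0,"ry": 0,"rz": 0.69}
    - {"tx": -0.076,"ty": -0.055,"tz": 0,"rx": 0,"ry": 0,"rz": 0.69}
    - {"tx": -0.05,"ty": -0.059,"tz": 0,"rx": 0,"ry": 0,"rz": 0.57}
    - {"tx": -0.05,"ty": -0.059,"tz": 0,"rx": 0,"ry": 0,"rz": 0.57}
    - {"tx": 0,"ty": 0,"tz": 0,"rx": 0,"ry": 0,"rz": 0}
    - {"tx": 0,"ty": 0,"tz": 0,"rx": 0,"ry": 0,"rz": 0}
  claw: -1
  force: 20

```text
time_s: 33.58
position: [0.4559, -0.0587, 0.0216]
tool_rot: [-3.141, 0.0, 2.796]
contact_force: [0.5, 0.4, 0.3]
gripper_width: 0.0003
gripper_force: 0.0
```

send_rows:
  series:
    - {"tx": -0.02,"ty": -0.05,"tz": 0,"rx": 0,"ry": 0,"rz": 0.5}
    - {"tx": -0.01,"ty": -0.04,"tz": 0,"rx": 0,"ry": 0,"rz": 0}
    - {"tx": 0,"ty": 0,"tz": 0,"rx": 0,"ry": 0,"rz": 0}
    - {"tx": 0,"ty": 0,"tz": 0,"rx": 0,"ry": 0,"rz": 0}
  claw: -1
  force: 20

```text
time_s: 33.92
position: [0.4547, -0.0623, 0.0216]
tool_rot: [-3.141, 0.0, 2.84]
contact_force: [0.3, 1.0, -0.4]
gripper_width: 0.0002
gripper_force: 0.0
```

send_rows:
  series:
    - {"tx": -0.005,"ty": -0.03,"tz": 0,"rx": 0,"ry": 0,"rz": 0}
    - {"tx": -0.005,"ty": -0.03,"tz": 0,"rx": 0,"ry": 0,"rz": 0}
    - {"tx": 0,"ty": 0,"tz": 0,"rx": 0,"ry": 0,"rz": 0}
  claw: -1
  force: 20

```text
time_s: 34.17
position: [0.4543, -0.0643, 0.0216]
tool_rot: [3.141, -0.0, 2.842]
contact_force: [-0.9, 4.9, 0.5]
gripper_width: -0.0
gripper_force: 2.2
```

```bash
python3 l2.py 2.9
```

```text
[ 0.4543 -0.0643  0.0216] [-0.8941  4.9081  0.4603] 34.1667
top psi [1.7444 3.5077 0.0402] lock 1.7766666666666675
0.26 [ 0.6487 -0.0587  0.036 ] 0.19925209586657938
side psi [65.5931  2.9157  0.04  ] lock 1.184666666666667
0.6 [ 0.4461 -0.082   0.0843] 2.9147742310015863
```

send_rows:
  series:
    - {"tx": -0.004,"ty": -0.02,"tz": 0,"rx": 0,"ry": 0,"rz": 0}
    - {"tx": 0,"ty": 0,"tz": 0,"rx": 0,"ry": 0,"rz": 0}
    - {"tx": 0,"ty": 0,"tz": 0,"rx": 0,"ry": 0,"rz": 0}
  claw: -1
  force: 20

```text
time_s: 34.62
position: [0.4542, -0.0645, 0.0216]
tool_rot: [3.141, -0.0, 2.843]
contact_force: [-0.3, 8.7, 1.3]
gripper_width: -0.0003
gripper_force: 4.5
```

send_rows:
  series:
    - {"tx": -0.004,"ty": -0.02,"tz": 0,"rx": 0,"ry": 0,"rz": 0}
    - {"tx": 0,"ty": 0,"tz": 0,"rx": 0,"ry": 0,"rz": 0}
    - {"tx": 0,"ty": 0,"tz": 0,"rx": 0,"ry": 0,"rz": 0}
  claw: -1
  force: 20

```text
time_s: 34.87
position: [0.4542, -0.0647, 0.0216]
tool_rot: [3.14, 0.0, 2.843]
contact_force: [-0.7, 14.2, 2.1]
gripper_width: -0.0004
gripper_force: 6.6
```

The force builds without motion, so the lever is firmly against its stop. I'll back off and verify.

send_rows:
  series:
    - {"tx": 0.08,"ty": 0.25,"tz": 0,"rx": 0,"ry": 0,"rz": 0}
    - {"tx": 0.1,"ty": 0.4,"tz": 0,"rx": 0,"ry": 0,"rz": 0}
    - {"tx": 0,"ty": 0.3,"tz": 0.6,"rx": 0,"ry": 0,"rz": 0}
    - {"tx": 0,"ty": 0.6,"tz": 0.8,"rx": 0,"ry": 0,"rz": 0}
    - {"tx": 0,"ty": 0.8,"tz": 0.8,"rx": 0,"ry": 0,"rz": 0}
    - {"tx": 0,"ty": 0.8,"tz": 0.8,"rx": 0,"ry": 0,"rz": 0}
    - {"tx": 0,"ty": 0.9,"tz": 0,"rx": 0,"ry": 0,"rz": 0}
    - {"tx": 0,"ty": 0.9,"tz": 0,"rx": 0,"ry": 0,"rz": 0}
    - {"tx": 0,"ty": 0.9,"tz": 0,"rx": 0,"ry": 0,"rz": 0}
    - {"tx": 0,"ty": 0,"tz": 0,"rx": 0,"ry": 0,"rz": 0}
    - {"tx": 0,"ty": 0,"tz": 0,"rx": 0,"ry": 0,"rz": 0}
  claw: -1
  force: 20

```text
time_s: 35.78
position: [0.4608, 0.1645, 0.1364]
tool_rot: [3.142, 0.0, 2.845]
contact_force: [0.1, -1.5, 0.2]
gripper_width: -0.0003
gripper_force: 0.0
```

```bash
python3 l2.py 2.93; python3 cap.py .29; python3 -c "
from h import *
c=vision.read_camera('side')
for q in ('loupe','solder_spool','flux_bottle','multimeter'):
    for r in vision.pinpoint(q,c)[:1]: print(q,w(c,r['centre']).round(3))"
```

```text
[0.4608 0.1645 0.1364] [ 0.0605 -1.4671  0.1755] 35.7833
top psi [40.2035  2.9167  0.0395] lock 1.1856666666666673
0.61 [ 0.4488 -0.0821  0.0867] 2.901825715633251
side psi [111.8861   2.9167   0.0398] lock 1.1856666666666678
0.7 [ 0.6618  0.0854 -0.0026] 0.7903662181178176
top contrast 53 theta 0.3060 r 0.0516 mark 0.2881 diff -0.0179
side contrast 108 theta 0.2883 r 0.0505 mark 0.2971 diff 0.0088
loupe [ 0.502 -0.146  0.033]
solder_spool [0.586 0.085 0.   ]
flux_bottle [ 0.498 -0.15   0.031]
multimeter [ 0.549 -0.272 -0.003]
```

```bash
python3 -c "
from rig import bot
print(bot.job_done())"
```

```text
the job is handed in; nothing more can be done
None
```

I handed the job in at about 36 s: the pointer is within about 0.01 rad of the long mark by camera fits, and the lock lever is against its stop peg. I overshot the mark once and pushed the lever back before locking. I pressed the lock lever to 14 N to confirm the stop, and the loupe, spool and multimeter read where they started.

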